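# Weight down a ukulele's soundhole ring and bridge plate

### The job

Make a dry run of the weighting-up on the ladder-braced ukulele soundboard, one joint at a time, finishing the soundhole before you start on the bridge. At the soundhole, lay the dark wooden ring flat on the board, concentric with the hole, and then stand the round weight on the middle of the ring; for the bridge, lay the thin bridge plate flat in its pencilled outline, then the plywood caul on the plate, and last the bar weight on the caul, each centred and lined up lengthwise with what is under it. Lower the weights gently into place, never letting them drop, and leave the chisel and the glue bottle as they are.

Things in the scene. Friction and masses are not known exactly. Their poses are not given: they have to be found in the camera images.
- soundboard: Pale ukulele soundboard (300 x 222 mm, waisted), inside up, on a workboard 8 mm larger all round; fixed, upper face 15 mm above the bench. Three pale braces cross it, 8 mm wide, 12 mm high. Origin: centre of the outline, on the bench; x along its centre line to the narrower neck end, z up. Brace centre lines at x = +110, +6 (both 146 mm long) and -112 mm (184 mm). Turned any way.
- soundhole: The round soundhole in the soundboard, diameter 46 mm, 3 mm deep (the workboard closes it below), between the first two braces (their faces 48 mm either side of its centre). Origin: centre of the hole, level with the soundboard's upper face; axes as the soundboard's.
- bridge_outline: Pencilled rectangle on the soundboard, 112 x 46 mm with a centre line across, where the bridge plate goes, between the second and third braces (each brace's face is 55 mm from the rectangle's long centre line). Origin: centre of the rectangle on the soundboard's upper face; x along its 112 mm length (across the soundboard), y across it.
- ring: Flat dark wooden ring (soundhole reinforcement), outside diameter 72 mm, hole 50 mm (band 11 mm wide), 5 mm thick, about 14 g, lying flat on the bench. Origin: centre of its underside, z up. It can be pinched across its band from above, with one finger in the hole.
- round_weight: Round steel weight, 46 mm high, about 0.36 to 0.73 kg: disc of diameter 66 mm and 20 mm high, with a knob of diameter 26 mm on top (the knob's straight side is 34 to 46 mm above the underside; narrower neck below it, diameter 18 mm). Origin: centre of its underside, z up.
- bridge_plate: Thin plate of brown wood, 110 x 44 x 5 mm, about 19 g, lying flat on the bench. Origin: centre of its underside; x along its 110 mm length, y across, z up.
- caul: Plywood block faced with cork beneath (clamping caul), 100 x 40 mm, 30 mm high, 0.06 to 0.12 kg. Origin: centre of its underside (cork); x along its 100 mm length, y across, z up.
- bar_weight: Dark steel bar with a thin rubber sole, 110 x 32 mm, 25 mm high, about 0.43 to 0.87 kg. Origin: centre of its underside; x along its 110 mm length, y across, z up.
- chisel: Bystander: chisel with a pale wooden handle, 260 mm long, 27 mm thick, lying on the bench beyond the soundboard. Origin: middle of its length on the bench; x towards the blade's edge. Leave it alone.
- glue_bottle: Bystander: pale whitish bottle with an orange cap, diameter 58 mm, 150 mm high, standing on the bench at the right. Origin: centre of its underside. Leave it alone.
Mind the look-alikes: they are no part of the job. Of the things like the bridge_plate, leave any that is purple or turquoise; of the rest the smaller one is meant.

How it is judged (in metres and radians):
On the way, in this order (a step that is already met when the one before it is completed fails the run):
1. the ring lies flat around the soundhole, released (horizontal distance between ring and soundhole below 0.008 m and z of ring in the frame of soundhole between -0.003 and 0.003 m and angle between ring's own z axis and vertical below 0.06 rad and linear speed of ring below 0.02 m/s and angular speed of ring below 0.2 rad/s and contact force between the fingers and ring below 0.3 N), for 0.2 s.
2. the round weight stands on the ring, released (horizontal distance between round_weight and ring below 0.008 m and z of round_weight in the frame of ring between 0.002 and 0.008 m and angle between round_weight's own z axis and vertical below 0.06 rad and linear speed of round_weight below 0.02 m/s and angular speed of round_weight below 0.2 rad/s and contact force between the fingers and round_weight below 0.3 N), for 0.2 s.
3. the bridge plate lies flat in its pencilled outline, released (horizontal distance between bridge_plate and bridge_outline below 0.01 m and z of bridge_plate in the frame of bridge_outline between -0.003 and 0.003 m and angle between bridge_plate's own z axis and vertical below 0.06 rad and angle between the x axis of bridge_plate and the x axis of bridge_outline, either way round below 0.15 rad and linear speed of bridge_plate below 0.02 m/s and angular speed of bridge_plate below 0.2 rad/s and contact force between the fingers and bridge_plate below 0.3 N), for 0.2 s.
4. the caul lies on the bridge plate, released (horizontal distance between caul and bridge_plate below 0.01 m and z of caul in the frame of bridge_plate between 0.002 and 0.008 m and angle between caul's own z axis and vertical below 0.06 rad and angle between the x axis of caul and the x axis of bridge_plate, either way round below 0.15 rad and linear speed of caul below 0.02 m/s and angular speed of caul below 0.2 rad/s and contact force between the fingers and caul below 0.3 N), for 0.2 s.
5. the bar weight lies on the caul, released (horizontal distance between bar_weight and caul below 0.01 m and z of bar_weight in the frame of caul between 0.027 and 0.033 m and angle between bar_weight's own z axis and vertical below 0.06 rad and angle between the x axis of bar_weight and the x axis of caul, either way round below 0.15 rad and linear speed of bar_weight below 0.02 m/s and angular speed of bar_weight below 0.2 rad/s and contact force between the fingers and bar_weight below 0.3 N), for 0.2 s.
At the end, for the whole second after the job is handed in: Ring within 8 mm of the soundhole's centre, round weight within 8 mm of the ring's; plate within 10 mm and 0.15 rad of its outline, caul of the plate, bar of the caul; each flat (0.06 rad) on what is under it (height within 3 mm), released, at rest; chisel and bottle unmoved (15 mm) (all of step 1 and all of step 2 and all of step 3 and all of step 4 and all of step 5); the robot touches nothing.
It fails at once if a weight is dropped: it falls free of the fingers at over 0.5 m/s (a fall of about 13 mm) ((linear speed of round_weight above 0.5 m/s and contact force between the fingers and round_weight below 0.1 N) or (linear speed of bar_weight above 0.5 m/s and contact force between the fingers and bar_weight below 0.1 N)).
It fails at once if the chisel or the glue bottle is moved more than 15 mm or the bottle is tipped (distance of any of chisel, glue_bottle from where it was at the start of the episode above 0.015 m or angle between glue_bottle's own z axis and vertical above 0.3 rad).
It also fails if it takes over 131 s, if anything falls off the work surface, if the arm or the gripper's body presses on something with over 40 N, if the wrist force passes 120 N, or if a joint passes its speed limit or range.

### The arm

A 7-joint arm with a two-finger parallel gripper is mounted at the origin on the work surface. World frame = base frame: x ahead of the robot, y to its left, z up, the work surface at z = 0. Lengths are in mm, angles in rad, forces in N, time in s.
With the tool pointing down it reaches from about 400 to 875 mm from the base axis. Payload 4.4 kg.
Tool frame: the origin (TCP) lies between the finger pads; the fingertips stand 17 mm ahead of it and the grasp point (between the pads) lies 2 mm behind it; z points along the fingers, y is the line along which they close (so a half turn about z gives the same grasp; the last joint's range is limited). The gripper opens to 85 mm and grips with 20 to 120 N. Pads are 22 mm wide; open, the fingers measure 114 mm over their backs; the gripper's body (76 mm by 85 mm) begins 54 mm behind the grasp point. The pads swing forward as they close: fully open they stand 13 mm farther back than shut.
Start: joints at [1.035, 0.628, 0.038, 1.517, -0.027, 0.996, -0.02], TCP at [294.289, -579.579, 227.613] pointing down, gripper open.
Joint ranges: [-3.06, 3.06], [-0.37, 2.12], [-1.25, 1.32], [0.18, 2.47], [-1.1, 4.24], [0.23, 1.98], [-2.94, 2.94]. Speed limits (rad/s): [2.57, 2.57, 3.14, 3.14, 3.14, 3.14, 3.14].

### API

Orientations are given as a unit quaternion [w, x, y, z].
In Python, from cell import get_obs, grab_frame, job_done, boxes_of gives the robot as it stands. The module is installed in compiled form; this text tells all that it offers.
- The arm moves only by the tool jog_arm, never from a script. Its argument "series" is a list that holds one entry, the list of rows, each a list of 4 numbers: the shift along the tool's x, y, z normalised to -1 to 1, where 1 is 100 cm, then the turn about the tool's z normalised to -1 to 1, where 1 is 120 degrees. In form: [[[x, y, z, yaw], ...]]. A call has 1 to 8 rows; each row shifts and turns the commanded pose from where the row before left it, along the tool's axes as they then stand; what a row does not reach is not made up. A row lasts 1/12 s, in which the tool goes at most 41.7 mm and 7.16 degrees, less where a joint would pass 70% of its speed; a pose out of reach is approached as far as the arm can. A call with a number of a shift or a turn outside -1 to 1 is refused whole. A call with a gripper value outside its range is refused whole. "fingers" is the opening, from -1 (shut) to 1 (fully open), set as the call begins (left out, the last holds). The fingers move at their own pace and stop on an object; "force" is the grip in N (left out, the last holds). Time passes only in rows, so rows that do not move let the fingers close. It gives the time, the measured TCP pose, the force, the opening and the grip force at its end, in the units of the state.
- get_obs(): the state, without advancing time (a new reading comes with each control period).
- grab_frame(name): name is "scene" or "top" or "wrist"; returns a dict with "image" (384x512x3 uint8, red, green, blue), "camera_matrix" (3x3 intrinsics, pixels), "origin" and "orientation" of the camera in the world. Camera axes: x right, y down, z forward; pixel columns grow to the right and rows downward; lengths in mm; the calibration is good to about 2 mm. A picture is of the moment at which its call begins. There is no depth.
- job_done(): hands the job in; it is judged then, once.
Trained networks look in the newest picture that a camera, given by its name, has taken for a name from the list of things; names that differ only in an ending like _2 or _b are one class to them, and where a whole thing is asked for, a point or a joint stands for the part that bears it (a point fixed in the world has none). Each returns a list of dicts, best first, with "conf" (0 to 1); they miss things now and then, are a little off and sometimes report something else, mostly with a low value. They report only what shows in the picture. A call takes as long as a camera call. They do not tell look-alikes from the thing itself.
- boxes_of(camera, name): "point" ([x, y, z] in mm, in world coordinates, good to about 4 mm: the middle of the surface that is visible of it).
The state is a dict: "time_s": time; "qpos": joint angles; "dq": joint speeds; "joint_efforts": joint torques, N m; "eef_pos": TCP position; "tcp_rot": TCP orientation; "force": force on the tool from outside, world axes, zero at the start; "moment": the same for the moment, N m; "opening": finger opening in mm; "grasp_force": force on a finger pad.
Only numpy, scipy, OpenCV 4.12 (cv2) and the standard library are available. Lean on these libraries where they do the work, as an engineer would, in place of code of your own. Each camera call takes 0.05 s, during which the arm holds its last target. There are 200 camera calls.

## Working session

There is one attempt and no reset: what is moved stays moved. The work goes in short steps, Python scripts to look and compute and a tool call to move; the robot and the scene stay as the last step left them, time stands still between calls to the robot, and variables do not carry over. Pictures are saved under pics/ and viewed, at most 14 in all, crops included, and the job is handed in when it is done.

Besides the shell and the picture viewer there is one more tool, called after ">>>" as name(argument=value, ...), one argument or row to a line, values as JSON. jog_arm: Moves the arm, as the interface text tells. Scaled input: -1 to 1 covers 100 cm each way for a shift and 120 degrees each way for a turn. Its arguments: {"type":"object","properties":{"series":{"type":"array","items":{"type":"array","items":{"type":"array","items":{"type":"number"}}}},"fingers":{"type":"number"},"force":{"type":"number"}},"required":["series"]}

```bash
mkdir -p pics
cat > h.py <<'E'
import numpy as np, cv2
from scipy.spatial.transform import Rotation as R
from cell import *
def rot(q): return R.from_quat([q[1],q[2],q[3],q[0]]).as_matrix()
def pix(f,P):
    p=rot(f["orientation"]).T@(np.array(P,float)-f["origin"]); p=f["camera_matrix"]@p; return p[:2]/p[2]
def ray(f,u,v,z):
    d=rot(f["orientation"])@np.linalg.inv(f["camera_matrix"])@[u,v,1]; o=np.array(f["origin"]); return o+d*(z-o[2])/d[2]
def save(f,n): cv2.imwrite("pics/"+n,cv2.cvtColor(np.asarray(f["image"]),cv2.COLOR_RGB2BGR))
E
python3 - <<'E'
from h import *
np.set_printoptions(precision=1,suppress=True)
f={}
for c in("top","scene"):
    f[c]=grab_frame(c); save(f[c],c+".png"); print(c,f[c]["origin"],f[c]["orientation"])
for n in "soundboard soundhole bridge_outline ring round_weight bridge_plate caul bar_weight chisel glue_bottle".split():
    for b in boxes_of("top",n): print(n,round(b["conf"],2),np.array(b["point"]),pix(f["top"],b["point"]))
print(get_obs())
E
```

```text
top [ 324.7    8.2 1064.7] [ 0.1 -0.7  0.7 -0.1]
scene [1397.5  306.2 1247.1] [-0.2  0.6  0.8 -0.3]
soundboard 0.86 [525.   -4.9  11.8] [250.7 198.1]
soundhole 0.45 [554.3  50.9  13.3] [230.4 189.7]
bridge_outline 0.54 [433.1 236.7   4.8] [167.9 238.1]
bridge_outline 0.31 [589.2 261.3   7.9] [157.1 184.7]
ring 0.84 [430.7 238.8   5.3] [167.1 239. ]
round_weight 0.83 [443.1 404.1  20.6] [106.1 239.4]
bridge_plate 0.96 [823.8 128.9   5.3] [198.2 106.2]
bridge_plate 0.95 [741.  357.1   5.3] [123.5 138.3]
bridge_plate 0.85 [262.9 383.5   7.4] [115.8 306.1]
bridge_plate 0.77 [588.5 262.2   2.7] [157.2 185.3]
bridge_plate 0.45 [522.8  -5.4  15.5] [250.9 198.6]
caul 0.65 [ 605.  -279.6   31. ] [343.9 161.1]
bar_weight 0.97 [ 447.  -232.1   29. ] [334.8 217.4]
bar_weight 0.25 [588.2 266.2   8.3] [155.3 185.1]
chisel 0.58 [819.2  -2.6  19. ] [241.3 102. ]
glue_bottle 0.93 [ 463.4 -386.5  104.2] [399.4 201.9]
glue_bottle 0.16 [ 605.1 -278.8   32.2] [343.7 161. ]
{'time_s': 0.6, 'qpos': array([ 1. ,  0.6,  0. ,  1.5, -0. ,  1. , -0. ]), 'dq': array([ 0., -0.,  0.,  0., -0.,  0., -0.]), 'joint_efforts': array([  0. , -56.3,   1.2, -19.4,   0. ,   0. ,  -0. ]), 'eef_pos': array([ 294.3, -579.6,  227.6]), 'tcp_rot': array([0. , 1. , 0.2, 0. ]), 'force': array([ 0.3, -0.5, -0.3]), 'moment': array([ 0., -0., -0.]), 'grasp_force': 0.0, 'opening': 85.68386964876176}
```

View pics/top.png

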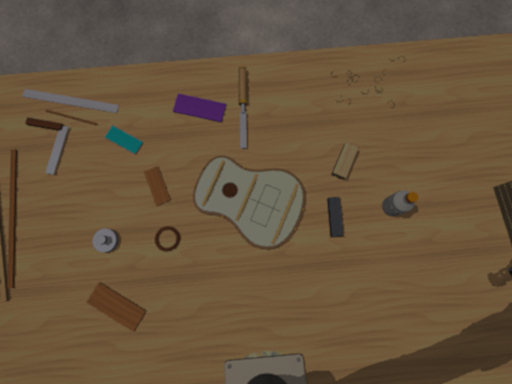

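View pics/scene.png

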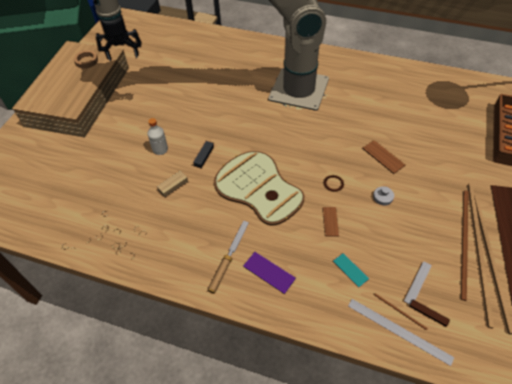

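The top view shows the board at px (250,200) with its hole at (230,190) and its neck end at upper left. The ring is at (167,239), the round weight at (106,240), the small brown plate at (157,186), the caul at (345,161) and the bar at (335,217). The big brown plate at (116,306) and the purple and turquoise ones are decoys.

```bash
cat >> h.py <<'E'
def go(x,y,z,yd=None,start=None):
    """print tool-frame totals to reach a pose; yd = world direction (deg, mod 180) of tool y. turn first, then shift"""
    o=get_obs(); T=rot(o["tcp_rot"]); p=np.array(o["eef_pos"]); c=np.degrees(np.arctan2(T[1,1],T[0,1]))
    t=0 if yd is None else ((yd-c+90)%180)-90
    Tn=R.from_euler('z',t,degrees=True).as_matrix()@T   # world turn; about tool z (down) = -t
    s=Tn.T@(np.array([x,y,z],float)-p)
    print("t=%.2f tcp"%o["time_s"],p.round(1),"ydir %.1f q7 %.2f open %.1f F"%(c,o["qpos"][6],o["opening"]),np.round(o["force"],1),"tiltz",Tn[:,2].round(3))
    print(" yaw total %.4f  shift total %s  rows>=%d +turn %d"%(-t/120,(s/1000).round(4),np.ceil(np.linalg.norm(s)/41.6),np.ceil(abs(t)/7.15)))
E
python3 -c "
from h import *
go(500,100,330,153)"
```

```text
t=0.60 tcp [ 294.3 -579.6  227.6] ydir -63.1 q7 -0.02 open 85.7 F [ 0.3 -0.5 -0.3] tiltz [ 0.  0. -1.]
 yaw total -0.3007  shift total [ 0.6989 -0.1252 -0.1023]  rows>=18 +turn 6
```

>>> jog_arm(
  series=[
    [[0,0,-0.017,-0.05],[0,0,-0.017,-0.05],[0,0,-0.017,-0.05],[0,0,-0.017,-0.05],[0,0,-0.017,-0.05],[0,0,-0.017,-0.05],[0.0388,-0.007,0,0],[0.0388,-0.007,0,0]],
  ],
)

```text
time_s: 1.27
eef_pos: [316.2, -505.6, 330.3]
tcp_rot: [0.001, 0.854, 0.52, -0.0]
force: [2.4, 1.3, 0.3]
opening: 85.9
grasp_force: 0.0
```

>>> jog_arm(
  series=[
    [[0.0388,-0.007,0,0],[0.0388,-0.007,0,0],[0.0388,-0.007,0,0],[0.0388,-0.007,0,0],[0.0388,-0.007,0,0],[0.0388,-0.007,0,0],[0.0388,-0.007,0,0],[0.0388,-0.007,0,0]],
  ],
)

```text
time_s: 1.93
eef_pos: [408.8, -200.5, 330.0]
tcp_rot: [0.0, 0.853, 0.522, 0.0]
force: [1.7, -0.6, 0.5]
opening: 85.1
grasp_force: 0.0
```

>>> jog_arm(
  series=[
    [[0.0388,-0.007,0,0],[0.0388,-0.007,0,0],[0.0388,-0.007,0,0],[0.0388,-0.007,0,0],[0.0388,-0.007,0,0],[0.0388,-0.007,0,0],[0.0388,-0.007,0,0],[0.0388,-0.007,0,0]],
  ],
)

```text
time_s: 2.6
eef_pos: [500.4, 101.4, 330.0]
tcp_rot: [0.0, 0.853, 0.522, 0.0]
force: [1.0, -0.2, 0.7]
opening: 85.2
grasp_force: 0.0
```

>>> jog_arm(
  series=[
    [[0,0,0,0],[0,0,0,0]],
  ],
)

```text
time_s: 2.77
eef_pos: [500.1, 102.4, 329.6]
tcp_rot: [-0.0, 0.852, 0.524, 0.0]
force: [0.4, -1.2, -0.3]
opening: 85.5
grasp_force: 0.0
```

Run:
```python
from h import *
np.set_printoptions(precision=1,suppress=True)
f=grab_frame("wrist"); save(f,"w1.png"); print(f["origin"],rot(f["orientation"]),f["camera_matrix"])
go(500,100,330,153)
for n in "soundboard soundhole bridge_outline ring bridge_plate round_weight".split():
    for b in boxes_of("wrist",n): print(n,round(b["conf"],2),np.array(b["point"]),pix(f,b["point"]))
```

```text
[536.2 170.7 476.2] [[ 0.9 -0.4 -0.1]
 [-0.5 -0.9 -0.3]
 [-0.   0.3 -1. ]] [[279.6   0.  260.6]
 [  0.  279.6 186.5]
 [  0.    0.    1. ]]
t=2.82 tcp [499.9 100.  329.4] ydir -27.0 q7 -0.88 open 85.5 F [ 0.6 -0.6  1.3] tiltz [-0. -0. -1.]
 yaw total 0.0001  shift total [ 0.  0. -0.]  rows>=1 +turn 1
soundboard 0.88 [533.7  12.1  15.1] [300.8 184.7]
soundhole 0.92 [552.5  55.3  10.4] [300.1 157.3]
bridge_outline 0.59 [502.2 -43.9  14.7] [297.6 218.8]
ring 0.97 [437.3 241.3   2.7] [185.4  85.8]
bridge_plate 0.84 [263.4 390.2   3.9] [37.2 47.9]
bridge_plate 0.83 [587.7 259.    6.6] [264.9  26.2]
bridge_plate 0.64 [815.8 114.    6.3] [441.7  46. ]
```

View pics/w1.png

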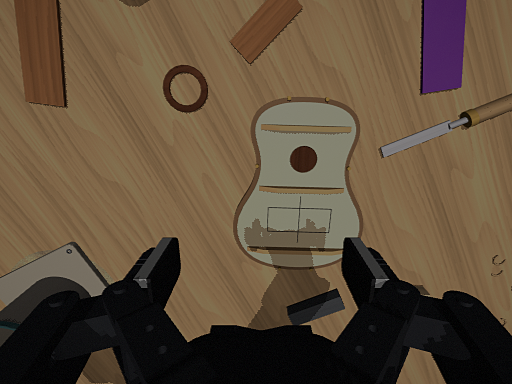

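The wrist view shows the hole at (303,158), the outline at about (299,220) with its long side horizontal in the image, the ring at (186,88), and the small brown plate at (266,28). I'll refine these by contour.

```bash
cat >> h.py <<'E'
def blob(f,u,v,z,hw,thr=None,dark=True,name=None):
    """largest dark/bright blob near (u,v) within a window; returns its outline on plane z (world)"""
    u,v=int(u),int(v); a=max(v-hw,0);b=max(u-hw,0)
    im=np.asarray(f["image"])[a:v+hw,b:u+hw]; g=im[...,0].copy()  # red channel
    m=(cv2.threshold(g,0,255,cv2.THRESH_OTSU)[1] if thr is None else cv2.threshold(g,thr,255,0)[1])
    if dark: m=255-m
    n,l,s,c=cv2.connectedComponentsWithStats(m); k=1+np.argmax(s[1:,4])
    cs=cv2.findContours((l==k).astype(np.uint8),cv2.RETR_EXTERNAL,cv2.CHAIN_APPROX_NONE)[0]
    cs=max(cs,key=len)[:,0]+[b,a]
    return np.array([ray(f,x,y,z)[:2] for x,y in cs],np.float32)
E
python3 - <<'E'
from h import *
np.set_printoptions(precision=1,suppress=True)
f=grab_frame("wrist")
h=blob(f,303,158,15,22); print("hole",cv2.minEnclosingCircle(h),cv2.fitEllipse(h))
r=blob(f,186,88,5,28); print("ring",cv2.minEnclosingCircle(r),cv2.fitEllipse(r))
# board outline pale blob -> axis
# braces: print rectangle corners by picture
for p in [(268,208),(331,209),(330,233),(267,231),(299,220)]: print(p,ray(f,*p,15))
c=f["image"][190:265,235:365]; cv2.imwrite("pics/w1c.png",cv2.cvtColor(cv2.resize(c,None,fx=6,fy=6,interpolation=cv2.INTER_CUBIC),cv2.COLOR_RGB2BGR))
E
```

```text
hole ((555.6283569335938, 52.14908981323242), 23.130178451538086) ((555.7028198242188, 51.99784851074219), (44.022403717041016, 44.769134521484375), 86.35127258300781)
ring ((435.138427734375, 236.77981567382812), 36.940826416015625) ((435.0417175292969, 237.29444885253906), (70.0443115234375, 71.74136352539062), 177.05223083496094)
(268, 208) [463.1  -5.6  15. ]
(331, 209) [561.8 -58.5  15. ]
(330, 233) [ 541.8 -101.4   15. ]
(267, 231) [441.2 -45.1  15. ]
(299, 220) [502.3 -51.9  15. ]
```

View pics/w1c.png

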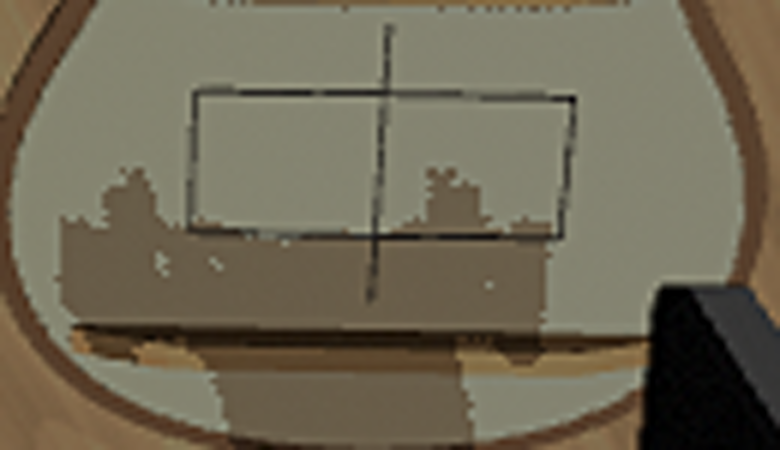

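Run:
```python
from h import *
np.set_printoptions(precision=1,suppress=True)
f=grab_frame("wrist")
c=np.array([ray(f,*p,15)[:2] for p in [(267.7,205.3),(331,206.5),(328.5,229.5),(266.7,228.3)]],np.float32)
print(c,c.mean(0),cv2.minAreaRect(c)); d=c[1]+c[2]-c[0]-c[3]; e=c[0]+c[1]-c[2]-c[3]
print(np.linalg.norm(d)/2,np.linalg.norm(e)/2,np.degrees(np.arctan2(d[1],d[0])),np.degrees(np.arctan2(e[1],e[0])))
hole=np.array([555.7,52]); v=hole-c.mean(0); print("hole-bridge",v,np.linalg.norm(v),np.degrees(np.arctan2(v[1],v[0])))
a=np.radians(-27); go(435+30.5*np.cos(a),237.1+30.5*np.sin(a),100,-27)
```

```text
[[465.1  -0.5]
 [563.8 -53.8]
 [542.2 -93.3]
 [443.3 -39.7]] [503.6 -46.8] ((503.52471923828125, -46.75960922241211), (44.967811584472656, 112.69487762451172), 61.57765197753906)
112.36481 44.907036 -28.390745 61.15652
hole-bridge [52.1 98.8] 111.72667390096706 62.19735872887236
t=3.22 tcp [500.1  98.8 329.8] ydir -27.2 q7 -0.88 open 85.4 F [-0.  -0.   1.4] tiltz [ 0. -0. -1.]
 yaw total -0.0014  shift total [ 0.1 -0.1  0.2]  rows>=7 +turn 1
```

```bash
sed -i 's/(s\/1000).round(4)/["%.4f"%k for k in s\/1000]/' h.py; python3 -c "
from h import *
a=np.radians(-28); go(435+30.5*np.cos(a),237.1+30.5*np.sin(a),60,-28)"
```

```text
t=3.22 tcp [500.1  98.8 329.8] ydir -27.2 q7 -0.88 open 85.4 F [-0.  -0.   1.4] tiltz [ 0. -0. -1.]
 yaw total 0.0069  shift total ['0.0916', '-0.0920', '0.2697']  rows>=8 +turn 1
```

>>> jog_arm(
  series=[
    [[0,0,0,0.007],[0.0115,-0.0115,0.034,0],[0.0115,-0.0115,0.034,0],[0.0115,-0.0115,0.034,0],[0.0115,-0.0115,0.034,0],[0.0115,-0.0115,0.034,0],[0.0115,-0.0115,0.034,0],[0.0115,-0.0115,0.034,0]],
  ],
  fingers=-0.3,
  force=30,
)

```text
time_s: 3.88
eef_pos: [466.6, 209.0, 90.3]
tcp_rot: [-0.0, 0.857, 0.515, 0.0]
force: [1.6, 0.5, 0.0]
opening: 29.5
grasp_force: 0.0
```

>>> jog_arm(
  series=[
    [[0.0115,-0.0115,0.032,0],[0,0,0,0],[0,0,0,0]],
  ],
)

```text
time_s: 4.13
eef_pos: [460.5, 224.2, 58.3]
tcp_rot: [-0.0, 0.856, 0.516, -0.002]
force: [0.5, -0.7, 1.0]
opening: 29.9
grasp_force: 0.0
```

Run:
```python
from h import *
f=grab_frame("wrist"); save(f,"w2.png")
for i in range(4):
    a=np.radians(-28); go(435+30.5*np.cos(a),237.1+30.5*np.sin(a),60,-28); grab_frame("wrist")
for b in boxes_of("wrist","ring"): print(b,pix(f,b["point"]))
```

```text
t=4.18 tcp [462.  223.7  59.7] ydir -27.9 q7 -1.36 open 29.9 F [ 0.5  0.3 -0.5] tiltz [-0.    -0.001 -1.   ]
 yaw total 0.0007  shift total ['-0.0009', '0.0003', '-0.0002']  rows>=1 +turn 1
t=4.23 tcp [463.  223.5  60.7] ydir -28.0 q7 -1.36 open 29.7 F [-0.1 -1.1  0.1] tiltz [ 0.002 -0.    -1.   ]
 yaw total 0.0000  shift total ['-0.0011', '-0.0006', '0.0007']  rows>=1 +turn 1
t=4.28 tcp [463.5 223.3  61.2] ydir -28.0 q7 -1.36 open 29.8 F [ 0.3  0.9 -0.5] tiltz [ 0.003  0.001 -1.   ]
 yaw total -0.0003  shift total ['-0.0012', '-0.0011', '0.0012']  rows>=1 +turn 1
t=4.33 tcp [463.6 223.3  61.4] ydir -28.1 q7 -1.36 open 29.8 F [-0.5  0.3  0. ] tiltz [ 0.003  0.001 -1.   ]
 yaw total -0.0005  shift total ['-0.0012', '-0.0013', '0.0014']  rows>=1 +turn 1
{'point': [439.4, 246.8, 0.7], 'conf': 0.64} [220.90530772 189.31585107]
```

View pics/w2.png

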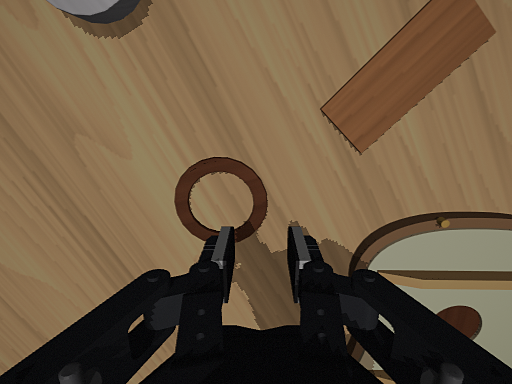

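The view shows the ring centred near (221,199), with its left and right edges at 175 and 268, top at 157, and the fingers just right of and below it. I'll compare this with the projection of my estimate.

Run:
```python
from h import *
f=grab_frame("wrist"); t=np.linspace(0,6.28,200)
for c in [(435,237.1)]:
    P=np.array([pix(f,(c[0]+36*np.cos(a),c[1]+36*np.sin(a),5)) for a in t]); print(P.min(0),P.max(0),pix(f,(*c,5)))
im=np.asarray(f["image"])[...,0]; print(im[198,165:200:1].tolist(), im[198,245:280].tolist(), im[145:185,221].tolist())
a=np.radians(-28); go(435+30.5*np.cos(a),237.1+30.5*np.sin(a),19,-28)
o=get_obs(); print("grasp axis px", pix(f,np.array(o["eef_pos"])-[0,0,17]))
```

```text
[171.38861454 158.54096568] [264.37554465 245.44879436] [218.00571547 204.16107592]
[147, 147, 147, 147, 148, 155, 98, 67, 70, 72, 71, 72, 74, 74, 75, 76, 75, 77, 77, 43, 32, 90, 81, 144, 148, 147, 147, 147, 147, 147, 148, 148, 147, 147, 147] [143, 144, 149, 92, 65, 70, 75, 74, 73, 74, 72, 74, 74, 74, 74, 74, 71, 43, 141, 137, 130, 129, 128, 134, 141, 146, 147, 146, 147, 147, 147, 147, 147, 144, 139] [131, 130, 132, 131, 133, 134, 136, 136, 138, 138, 140, 148, 120, 20, 68, 74, 72, 72, 76, 73, 70, 70, 70, 69, 70, 69, 63, 84, 101, 92, 150, 147, 147, 146, 146, 146, 146, 146, 146, 144]
t=4.48 tcp [463.1 223.4  61. ] ydir -28.0 q7 -1.36 open 29.8 F [ 0.6 -0.2  0. ] tiltz [ 0.003  0.001 -1.   ]
 yaw total -0.0002  shift total ['-0.0012', '-0.0008', '0.0420']  rows>=2 +turn 1
grasp axis px [257.92024921 224.35111538]
```

>>> jog_arm(
  series=[
    [[-0.001,-0.001,0.02,0],[0,0,0.015,0],[0,0,0.006,0],[0,0,0,0],[0,0,0,0],[0,0,0,0]],
  ],
)

```text
time_s: 4.98
eef_pos: [461.1, 223.8, 19.4]
tcp_rot: [0.0, 0.857, 0.516, 0.001]
force: [0.7, 0.3, -0.2]
opening: 30.2
grasp_force: 0.0
```

>>> jog_arm(
  series=[
    [[0,0,0,0],[0,0,0,0],[0,0,0,0],[0,0,0,0],[0,0,0,0],[0,0,0,0]],
  ],
  fingers=-1,
  force=30,
)

```text
time_s: 5.48
eef_pos: [460.5, 223.6, 18.7]
tcp_rot: [0.0, 0.857, 0.516, 0.0]
force: [0.4, 0.1, -0.3]
opening: -0.0
grasp_force: 0.0
```

>>> jog_arm(
  series=[
    [[0,0,-0.02,0],[0,0,-0.02,0],[0,0,0,0],[0,0,0,0]],
  ],
  fingers=-0.3,
)

```text
time_s: 5.82
eef_pos: [461.3, 223.9, 59.4]
tcp_rot: [0.0, 0.857, 0.515, 0.001]
force: [0.2, -0.5, -0.5]
opening: 29.9
grasp_force: 0.0
```

Run:
```python
from h import *
f=grab_frame("wrist"); save(f,"w3.png"); go(461.5,223,19,-28); print(pix(f,(434.5,237.5,5)))
```

```text
t=5.87 tcp [460.7 223.5  58.7] ydir -27.9 q7 -1.36 open 29.8 F [-0.1  0.2 -1.7] tiltz [ 0.001  0.    -1.   ]
 yaw total 0.0005  shift total ['-0.0000', '0.0009', '0.0397']  rows>=1 +turn 1
[219.63273136 204.10047662]
```

View pics/w3.png

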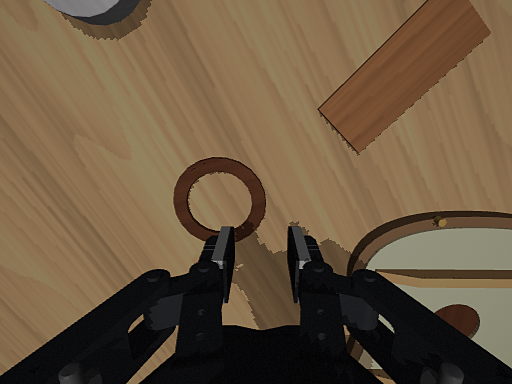

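Run:
```python
from h import *
f=grab_frame("wrist"); o=get_obs(); T=rot(o["tcp_rot"]); p=np.array(o["eef_pos"])
for dz in(5,10,17,22):
  for x in(-11,0,11): print(dz,x,[pix(f,p+T@[x,s*15,dz]).round() for s in(-1,1)])
print(pix(f,(461.5,223,5)),p,f["origin"])
c=f["image"][190:310,200:320]; cv2.imwrite("pics/w3c.png",cv2.cvtColor(cv2.resize(c,None,fx=5,fy=5,interpolation=cv2.INTER_CUBIC),cv2.COLOR_RGB2BGR))
```

```text
5 -11 [array([233., 249.]), array([282., 249.])]
5 0 [array([233., 233.]), array([283., 233.])]
5 11 [array([232., 216.]), array([283., 216.])]
10 -11 [array([234., 245.]), array([282., 245.])]
10 0 [array([234., 229.]), array([282., 229.])]
10 11 [array([233., 213.]), array([282., 213.])]
17 -11 [array([235., 240.]), array([281., 240.])]
17 0 [array([235., 225.]), array([281., 225.])]
17 11 [array([234., 209.]), array([282., 209.])]
22 -11 [array([236., 236.]), array([280., 236.])]
22 0 [array([235., 221.]), array([281., 221.])]
22 11 [array([235., 206.]), array([281., 206.])]
[259.9649258  203.74384629] [460.2605781  223.28908281  58.19873757] [498.13266799 291.18048841 205.25956967]
```

View pics/w3c.png

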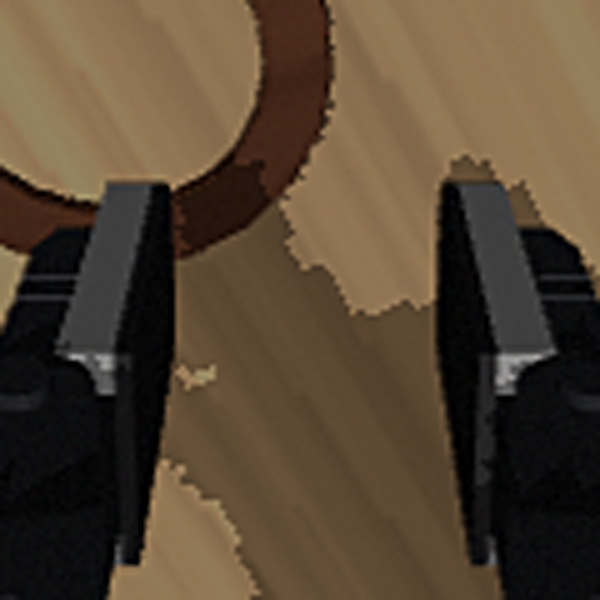

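The tips look 10 mm or so shorter than stated: at TCP 18.7 mm they closed above the ring. I'll probe downward in small steps and watch the force.

>>> jog_arm(
  series=[
    [[0,0,0.02,0],[0,0,0.02,0],[0,0,0,0],[0,0,0,0]],
  ],
)

```text
time_s: 6.25
eef_pos: [459.2, 222.9, 17.3]
tcp_rot: [0.0, 0.857, 0.516, -0.002]
force: [0.6, 0.1, 0.4]
opening: 29.8
grasp_force: 0.0
```

>>> jog_arm(
  series=[
    [[0,0,0.002,0],[0,0,0,0],[0,0,0,0]],
  ],
)

```text
time_s: 6.5
eef_pos: [460.9, 223.8, 17.2]
tcp_rot: [-0.0, 0.857, 0.516, 0.001]
force: [0.5, 0.1, 0.3]
opening: 29.9
grasp_force: 0.0
```

>>> jog_arm(
  series=[
    [[0,0,0.002,0],[0,0,0,0],[0,0,0,0]],
  ],
)

```text
time_s: 6.75
eef_pos: [460.7, 223.6, 14.9]
tcp_rot: [0.0, 0.857, 0.516, 0.0]
force: [0.2, -0.3, -0.2]
opening: 30.0
grasp_force: 0.0
```

>>> jog_arm(
  series=[
    [[0,0,0.001,0],[0,0,0,0],[0,0,0,0]],
  ],
)

```text
time_s: 7.0
eef_pos: [460.5, 223.5, 13.6]
tcp_rot: [0.0, 0.857, 0.516, -0.0]
force: [-0.4, -0.6, 0.4]
opening: 29.6
grasp_force: 0.0
```

>>> jog_arm(
  series=[
    [[0,0,0.002,0],[0,0,0,0],[0,0,0,0]],
  ],
)

```text
time_s: 7.25
eef_pos: [460.4, 223.5, 11.5]
tcp_rot: [-0.0, 0.857, 0.516, -0.0]
force: [-0.2, 1.5, 0.6]
opening: 30.3
grasp_force: 0.0
```

>>> jog_arm(
  series=[
    [[0,0,0.002,0],[0,0,0,0],[0,0,0,0]],
  ],
)

```text
time_s: 7.5
eef_pos: [460.4, 223.5, 9.5]
tcp_rot: [0.0, 0.857, 0.516, -0.0]
force: [0.5, -0.3, -0.1]
opening: 29.8
grasp_force: 0.0
```

Run:
```python
from h import *
f=grab_frame("wrist"); save(f,"w4.png"); go(461.5,223,19,-28)
```

```text
t=7.55 tcp [460.5 223.5   9.5] ydir -27.9 q7 -1.40 open 29.9 F [ 0.  -0.3 -0.6] tiltz [-0. -0. -1.]
 yaw total 0.0007  shift total ['-0.0000', '0.0012', '-0.0095']  rows>=1 +turn 1
```

View pics/w4.png

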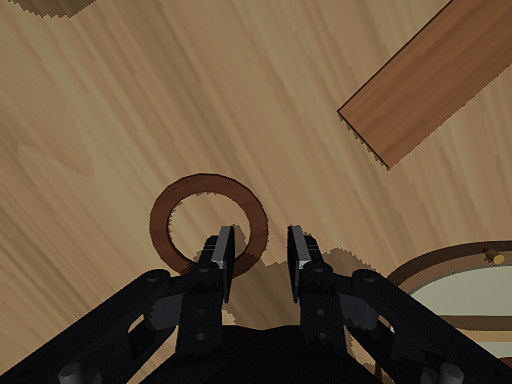

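The fingers straddle the band but are still above the ring, whose right edge is at (268,230), so I keep descending.

>>> jog_arm(
  series=[
    [[0,0,0.002,0],[0,0,0,0],[0,0,0,0]],
  ],
)

```text
time_s: 7.8
eef_pos: [460.5, 223.5, 7.5]
tcp_rot: [0.0, 0.857, 0.516, -0.0]
force: [-0.1, -0.9, -0.1]
opening: 29.9
grasp_force: 0.0
```

>>> jog_arm(
  series=[
    [[0,0,0.002,0],[0,0,0,0],[0,0,0,0]],
  ],
)

```text
time_s: 8.05
eef_pos: [460.5, 223.5, 5.5]
tcp_rot: [0.0, 0.857, 0.516, -0.0]
force: [-0.3, -0.2, -0.2]
opening: 30.4
grasp_force: 0.0
```

Run:
```python
from h import *
f=grab_frame("wrist"); go(461.5,223,19,-28)
c=f["image"][160:310,140:340]; cv2.imwrite("pics/w5c.png",cv2.cvtColor(cv2.resize(c,None,fx=4,fy=4,interpolation=cv2.INTER_CUBIC),cv2.COLOR_RGB2BGR))
s=grab_frame("scene"); u,v=pix(s,(460,223,10)).astype(int); c=s["image"][v-40:v+40,u-50:u+50]
cv2.imwrite("pics/s5c.png",cv2.cvtColor(cv2.resize(c,None,fx=7,fy=7,interpolation=cv2.INTER_CUBIC),cv2.COLOR_RGB2BGR))
```

```text
t=8.10 tcp [460.5 223.5   5.6] ydir -27.9 q7 -1.40 open 29.8 F [-0.8  0.3  0.5] tiltz [-0. -0. -1.]
 yaw total 0.0006  shift total ['0.0000', '0.0011', '-0.0134']  rows>=1 +turn 1
```

View pics/w5c.png

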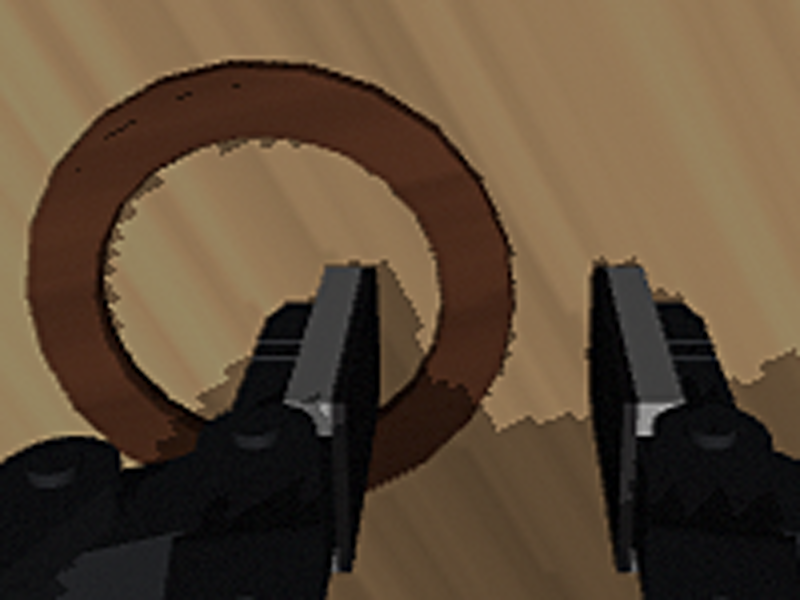

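View pics/s5c.png

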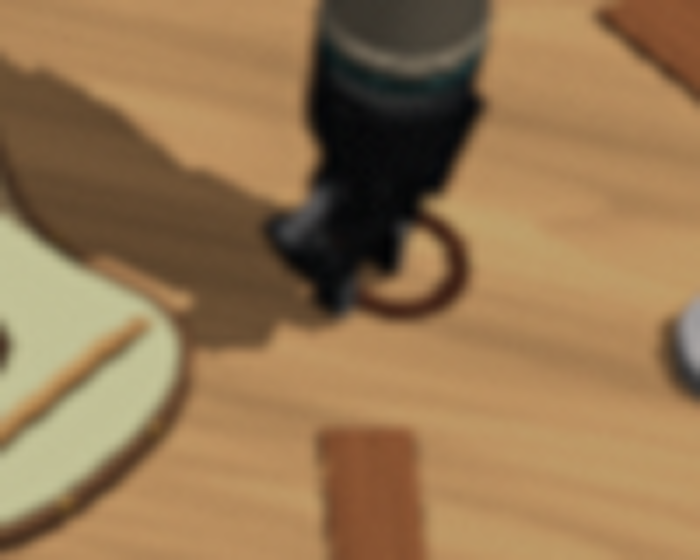

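The scene crop shows the outer fingertip at (340,305), almost meeting its shadow. I'll keep stepping down until contact.

>>> jog_arm(
  series=[
    [[0.004,0,0.002,0],[0,0,0,0],[0,0,0,0]],
  ],
)

```text
time_s: 8.4
eef_pos: [462.6, 227.5, 3.5]
tcp_rot: [-0.0, 0.857, 0.516, 0.0]
force: [-0.1, -0.4, -0.1]
opening: 30.1
grasp_force: 0.0
```

>>> jog_arm(
  series=[
    [[0,0,0.002,0],[0,0,0,0],[0,0,0,0]],
  ],
)

```text
time_s: 8.65
eef_pos: [462.2, 227.0, 1.5]
tcp_rot: [0.0, 0.857, 0.516, -0.0]
force: [0.0, -0.6, 0.3]
opening: 30.0
grasp_force: 0.0
```

>>> jog_arm(
  series=[
    [[0,0,0.002,0],[0,0,0,0],[0,0,0,0]],
  ],
)

```text
time_s: 8.9
eef_pos: [462.3, 227.0, -0.5]
tcp_rot: [0.0, 0.857, 0.516, -0.0]
force: [0.2, 0.2, -0.4]
opening: 29.7
grasp_force: 0.0
```

>>> jog_arm(
  series=[
    [[0,0,0.002,0],[0,0,0,0],[0,0,0,0]],
  ],
)

```text
time_s: 9.15
eef_pos: [462.3, 227.1, -2.5]
tcp_rot: [0.0, 0.857, 0.516, -0.0]
force: [-0.7, 1.1, 0.6]
opening: 30.0
grasp_force: 0.0
```

>>> jog_arm(
  series=[
    [[0,0,0.002,0],[0,0,0,0],[0,0,0,0]],
  ],
)

```text
time_s: 9.4
eef_pos: [462.6, 227.2, -4.1]
tcp_rot: [0.0, 0.857, 0.516, 0.0]
force: [-0.4, 0.0, 3.9]
opening: 30.0
grasp_force: 2.3
```

>>> jog_arm(
  series=[
    [[0,0,0.002,0],[0,0,0,0],[0,0,0,0]],
  ],
)

```text
time_s: 9.65
eef_pos: [462.6, 227.2, -4.2]
tcp_rot: [0.0, 0.857, 0.516, 0.001]
force: [-4.4, -1.2, 26.7]
opening: 29.9
grasp_force: 12.8
```

>>> jog_arm(
  series=[
    [[0,0,0.001,0],[0,0,0,0],[0,0,0,0]],
  ],
)

```text
time_s: 9.9
eef_pos: [462.6, 227.2, -4.2]
tcp_rot: [0.001, 0.857, 0.516, 0.001]
force: [-6.1, -2.5, 35.8]
opening: 30.1
grasp_force: 17.9
```

>>> jog_arm(
  series=[
    [[0,0,0.001,0],[0,0,0,0],[0,0,0,0]],
  ],
)

```text
time_s: 10.15
eef_pos: [462.6, 227.2, -4.3]
tcp_rot: [0.001, 0.857, 0.516, 0.001]
force: [-7.7, -3.6, 45.9]
opening: 29.9
grasp_force: 23.1
```

>>> jog_arm(
  series=[
    [[0,0,-0.005,0],[0,0,0,0],[0,0,0,0]],
  ],
)

```text
time_s: 10.4
eef_pos: [462.7, 227.2, -3.2]
tcp_rot: [-0.0, 0.857, 0.516, 0.0]
force: [0.3, -0.3, 1.0]
opening: 29.8
grasp_force: 0.0
```

>>> jog_arm(
  series=[
    [[0,0,0,0],[0,0,0,0],[0,0,0,0],[0,0,0,0],[0,0,0,0],[0,0,0,0]],
  ],
  fingers=-1,
  force=20,
)

```text
time_s: 10.9
eef_pos: [462.8, 227.3, -3.3]
tcp_rot: [0.0, 0.857, 0.516, 0.0]
force: [-0.3, -0.3, 8.7]
opening: 11.3
grasp_force: 21.3
```

Contact came at TCP z ≈ -4, so on this robot the tips sit about 4 mm behind the reported TCP. The ring is gripped at 11.3 mm opening. Next I lift it and carry it over the hole.

>>> jog_arm(
  series=[
    [[0,0,-0.02,0],[0,0,-0.03,0],[0,0,-0.03,0],[0,0,0,0]],
  ],
)

```text
time_s: 11.23
eef_pos: [464.8, 228.6, 80.2]
tcp_rot: [-0.0, 0.857, 0.516, 0.003]
force: [0.0, 0.2, -0.7]
opening: 10.7
grasp_force: 20.2
```

Run:
```python
from h import *
f=grab_frame("wrist"); go(583.6,41.9,75,-28); z=get_obs()["eef_pos"][2]+3.5
save(f,"w6.png"); im=np.asarray(f["image"]); u,v=pix(f,(434.8,237.3,z)); print(u,v)
u,v=pix(f,np.array(get_obs()["eef_pos"])+[-27.9,10.1,3.5+5]).astype(int); print("pred centre",u,v)
```

```text
t=11.28 tcp [464.  228.   78.4] ydir -28.0 q7 -1.36 open 10.9 F [ 0.1  1.  -0.1] tiltz [ 0.004  0.002 -1.   ]
 yaw total 0.0004  shift total ['-0.1082', '0.1929', '0.0034']  rows>=6 +turn 1
205.82388878691978 248.22531763189778
pred centre 205 250
```

View pics/w6.png

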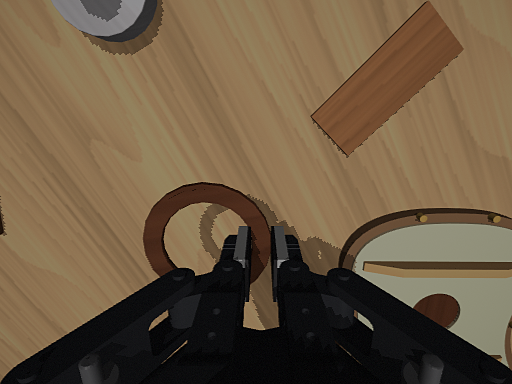

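The ring is held, with left edge at 143, right at 271 and top at 182. I'll check its centre against the prediction.

Run:
```python
from h import *
from scipy.optimize import least_squares
f=grab_frame("wrist"); o=get_obs(); p=np.array(o["eef_pos"]); t=np.linspace(0,6.28,400)
g=np.asarray(f["image"])[...,0].astype(int)
for r in (200,215,228): print(r,"".join("%4d"%x for x in g[r,136:160]),"|","".join("%4d"%x for x in g[r,255:280]))
print(g[175:205,205])
for zz in(3.5,8.5,14):
  def E(c): 
    P=np.array([pix(f,(p[0]+c[0]+36*np.cos(a),p[1]+c[1]+36*np.sin(a),p[2]+zz)) for a in t]); return [P[:,0].min()-143,P[:,0].max()-271.5,P[:,1].min()-182]
  s=least_squares(E,[-28,10]); print(zz,s.x,s.fun)
go(583.6,41.9,75,-28)
```

```text
200  148 148 147 147 147 148 147 143 141 144 147 147 148 148 148 148 148 148 148 149 151 156 165  81 |   88  88  88  89  90  85 145 143 140 139 139 140 137 133 131 130 132 142 147 147 147 148 148 148 148
215  147 147 148 146 145 146 145 143 145 147 151 159  87  66  70  71  71  71  71  74  73  72  74  74 |   77  76  76  77  74  75  67  35  22  93  95  94  94  96  94  91  91  89  88  85  78 136 134 132 131
228  139 136 134 139 146 145 144 154 102  71  73  74  74  75  74  73  75  74  74  73  75  75  73  75 |   71  69  70  73  71  73  73  73  72  72  73  75  79  33  47  77  21   7   5  51  66  66  66  65  65
[148 148 149 148 148 152 164  43  26  42  72  69  66  70  35  72  72  72
  73  72  71  70  69  70  68  68  58  83 159 151]
3.5 [-25.65984094  12.88870873] [ 1.68047221 -1.69606178 -0.22058044]
8.5 [-24.1687176   13.59779887] [-0.38517226  0.38886474  0.05214364]
14 [-22.53241786  14.36796132] [-2.81794757  2.84919143  0.39555926]
t=11.33 tcp [463.  227.2  77. ] ydir -27.9 q7 -1.36 open 11.2 F [-0.4  0.5 -0.7] tiltz [ 0.001  0.001 -1.   ]
 yaw total 0.0004  shift total ['-0.1070', '0.1935', '0.0020']  rows>=6 +turn 1
```

```bash
python3 -c "
from h import *
for i in range(3): grab_frame('top')
go(581.5,40.5,30,-28)"
```

```text
t=11.48 tcp [461.6 226.5  75.4] ydir -27.9 q7 -1.36 open 11.3 F [0.5 0.1 0.1] tiltz [-0.002 -0.001 -1.   ]
 yaw total 0.0006  shift total ['-0.1078', '0.1932', '0.0453']  rows>=6 +turn 1
```

>>> jog_arm(
  series=[
    [[-0.018,0.032,0,0],[-0.018,0.032,0,0],[-0.018,0.032,0,0],[-0.018,0.032,0,0],[-0.018,0.032,0,0],[-0.018,0.033,0,0],[0,0,0.023,0],[0,0,0.022,0]],
  ],
)

```text
time_s: 12.15
eef_pos: [584.0, 37.1, 30.2]
tcp_rot: [0.001, 0.858, 0.513, 0.0]
force: [0.5, 0.7, -0.3]
opening: 11.0
grasp_force: 20.2
```

>>> jog_arm(
  series=[
    [[0,0,0,0],[0,0,0,0],[0,0,0,0],[0,0,0,0],[0,0,0,0],[0,0,0,0],[0,0,0,0],[0,0,0,0]],
  ],
)

```text
time_s: 12.82
eef_pos: [582.6, 41.4, 32.1]
tcp_rot: [0.0, 0.857, 0.516, 0.0]
force: [-0.6, -0.0, 0.2]
opening: 10.9
grasp_force: 20.2
```

Run:
```python
from h import *
f=grab_frame("wrist"); go(581.5,40.5,30,-28); save(f,"w7.png")
c=f["image"][130:330,130:330]; cv2.imwrite("pics/w7c.png",cv2.cvtColor(cv2.resize(c,None,fx=3,fy=3,interpolation=cv2.INTER_CUBIC),cv2.COLOR_RGB2BGR))
print(pix(f,(555.7,52,15)))
```

```text
t=12.87 tcp [582.5  41.3  32. ] ydir -27.9 q7 -1.01 open 11.2 F [ 1.  -0.2 -0.2] tiltz [ 0.001 -0.    -1.   ]
 yaw total 0.0007  shift total ['-0.0012', '-0.0005', '0.0020']  rows>=1 +turn 1
[213.78863052 228.81480814]
```

View pics/w7c.png

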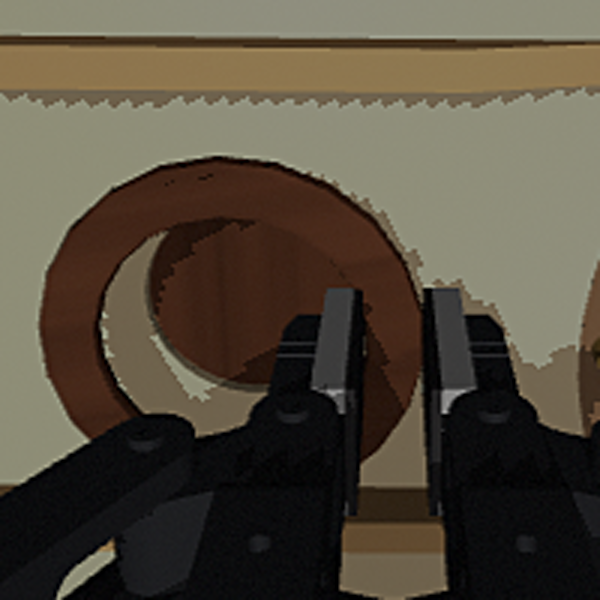

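The ring's left, right and top edges are at 143, 271 and 182. The hole shows through it with left edge at 179 and bottom at 260. I'll compute both centres from this one view.

Run:
```python
from h import *
from scipy.optimize import least_squares
f=grab_frame("wrist"); o=get_obs(); p=np.array(o["eef_pos"]); t=np.linspace(0,6.28,400)
def ext(c,r,z):
    P=np.array([pix(f,(c[0]+r*np.cos(a),c[1]+r*np.sin(a),z)) for a in t]); return P[:,0].min(),P[:,0].max(),P[:,1].min(),P[:,1].max()
for zz in (5,8.5):
  s=least_squares(lambda c:np.array(ext(c,36,p[2]+zz)[:3])-[143.3,271,182.3],[556,52]); print("ring",zz,s.x,s.fun)
s=least_squares(lambda c:np.array(ext(c,23,15))[[0,3]]-[179.3,260],[556,52]); print("hole",s.x)
go(582.5,41.3,12,-28)
```

```text
ring 5 [556.52771308  53.70676465] [ 0.21112584 -0.21282264 -0.02851388]
ring 8.5 [557.58497582  54.21340075] [-1.2742067   1.28468798  0.17589541]
hole [556.42190486  51.57992769]
t=12.92 tcp [582.5  41.3  31.9] ydir -27.9 q7 -1.01 open 11.0 F [ 0.2  0.3 -0.1] tiltz [ 0. -0. -1.]
 yaw total 0.0006  shift total ['-0.0000', '0.0000', '0.0199']  rows>=1 +turn 1
```

>>> jog_arm(
  series=[
    [[-0.002,0,0.009,0],[0,0,0.009,0],[0,0,0,0],[0,0,0,0],[0,0,0,0],[0,0,0,0]],
  ],
)

```text
time_s: 13.42
eef_pos: [581.2, 39.6, 13.4]
tcp_rot: [-0.0, 0.857, 0.516, -0.0]
force: [0.5, -0.6, -0.6]
opening: 11.0
grasp_force: 20.4
```

>>> jog_arm(
  series=[
    [[0,0,0.001,0],[0,0,0,0],[0,0,0,0],[0,0,0,0]],
  ],
)

```text
time_s: 13.75
eef_pos: [581.5, 39.5, 12.7]
tcp_rot: [0.0, 0.857, 0.516, 0.0]
force: [0.3, -0.2, -0.2]
opening: 10.8
grasp_force: 20.4
```

>>> jog_arm(
  series=[
    [[0,0,0.001,0],[0,0,0,0],[0,0,0,0],[0,0,0,0]],
  ],
)

```text
time_s: 14.08
eef_pos: [581.6, 39.5, 11.8]
tcp_rot: [0.0, 0.857, 0.516, 0.0]
force: [-0.5, -0.0, 2.7]
opening: 10.7
grasp_force: 21.5
```

Contact with the board at 11.8, as expected. I release to about 24 mm opening and lift.

>>> jog_arm(
  series=[
    [[0,0,0,0],[0,0,0,0],[0,0,0,0],[0,0,0,0]],
  ],
  fingers=-0.4,
)

```text
time_s: 14.42
eef_pos: [581.3, 39.5, 11.5]
tcp_rot: [-0.0, 0.857, 0.516, -0.0]
force: [-0.6, 0.3, -0.5]
opening: 25.6
grasp_force: 0.0
```

>>> jog_arm(
  series=[
    [[0,0,-0.01,0],[0,0,-0.02,0],[0,0,-0.03,0],[0,0,-0.04,0],[0,0,-0.04,0],[0,0,0,0],[0,0,0,0],[0,0,0,0]],
  ],
)

```text
time_s: 15.08
eef_pos: [581.0, 39.1, 152.0]
tcp_rot: [0.0, 0.857, 0.516, -0.0]
force: [0.1, -0.6, -1.0]
opening: 25.8
grasp_force: 0.0
```

```bash
cat >> h.py <<'E'
def ext(f,c,r,z):
    P=np.array([pix(f,(c[0]+r*np.cos(a),c[1]+r*np.sin(a),z)) for a in np.linspace(0,6.28,400)]); return P[:,0].min(),P[:,0].max(),P[:,1].min(),P[:,1].max()
E
python3 - <<'E'
from h import *
f=grab_frame("wrist"); print(ext(f,(556,51.8),36,20), pix(f,(556,51.8,20)))
g=np.asarray(f["image"])[...,0].astype(int); u,v=pix(f,(556,51.8,20)).astype(int)
print(u,v); print(g[v,u-60:u+60].tolist()); print(g[v-55:v+55,u].tolist())
go(443,404,150)
for b in boxes_of("wrist","round_weight")+boxes_of("wrist","ring"): print(b)
E
```

```text
(np.float64(197.15820342184423), np.float64(266.8815865636376), np.float64(141.90341688308828), np.float64(209.09591302116888)) [232.06205127 176.76803967]
232 176
[140, 140, 139, 139, 140, 140, 140, 139, 140, 140, 140, 139, 140, 140, 139, 139, 140, 140, 140, 140, 140, 139, 140, 140, 142, 151, 66, 55, 61, 63, 62, 62, 62, 66, 66, 53, 33, 153, 136, 55, 59, 63, 63, 65, 65, 64, 61, 58, 57, 56, 59, 59, 59, 53, 52, 54, 58, 59, 59, 60, 62, 61, 61, 59, 57, 58, 60, 56, 56, 56, 60, 61, 61, 62, 61, 61, 63, 63, 61, 61, 59, 51, 112, 155, 79, 63, 68, 67, 67, 67, 68, 68, 68, 60, 41, 148, 144, 141, 140, 140, 140, 140, 141, 140, 140, 140, 140, 139, 140, 140, 139, 140, 140, 140, 140, 140, 140, 140, 140, 140]
[100, 99, 144, 140, 138, 138, 139, 138, 139, 144, 105, 108, 106, 148, 142, 140, 140, 140, 141, 147, 123, 36, 64, 63, 66, 67, 69, 65, 64, 63, 58, 53, 164, 93, 19, 62, 63, 62, 63, 64, 63, 64, 62, 62, 63, 63, 62, 62, 63, 60, 63, 60, 61, 61, 62, 62, 61, 61, 62, 61, 59, 61, 60, 61, 60, 60, 59, 60, 61, 59, 59, 61, 60, 56, 52, 99, 164, 45, 37, 65, 57, 59, 57, 59, 55, 56, 48, 128, 148, 141, 140, 140, 140, 140, 139, 143, 153, 58, 67, 69, 64, 83, 148, 142, 151, 56, 57, 60, 61, 63]
t=15.13 tcp [580.5  39.1 151.1] ydir -27.9 q7 -0.92 open 25.9 F [ 0.7  0.3 -0.2] tiltz [-0.002 -0.001 -1.   ]
 yaw total 0.0000  shift total ['0.2580', '-0.2924', '0.0011']  rows>=10 +turn 0
{'point': [557.8, 57.0, 17.7], 'conf': 0.79}
```

The ring is concentric with the hole within about 1 mm (equal 2 px gaps). Next is the round weight.

>>> jog_arm(
  series=[
    [[0.022,-0.0292,0,0],[0.022,-0.0292,0,0],[0.022,-0.0292,0,0],[0.022,-0.0292,0,0],[0.022,-0.0292,0,0],[0.022,-0.0292,0,0],[0.022,-0.0292,0,0],[0.022,-0.0292,0,0]],
  ],
  fingers=0.2,
)

```text
time_s: 15.9
eef_pos: [455.8, 305.4, 150.4]
tcp_rot: [0.0, 0.857, 0.516, -0.001]
force: [1.2, 0.4, -0.0]
opening: 51.2
grasp_force: 0.0
```

>>> jog_arm(
  series=[
    [[0.022,-0.0292,0,0],[0.022,-0.0292,0,0],[0,0,0,0],[0,0,0,0],[0,0,0,0],[0,0,0,0],[0,0,0,0],[0,0,0,0]],
  ],
)

```text
time_s: 16.57
eef_pos: [427.3, 369.2, 151.4]
tcp_rot: [0.0, 0.857, 0.515, -0.0]
force: [-0.3, 0.1, -0.3]
opening: 51.2
grasp_force: 0.0
```

Run:
```python
from h import *
f=grab_frame("wrist"); save(f,"w8.png")
for b in boxes_of("wrist","round_weight"): print(b,pix(f,b["point"]))
go(443,404,22)
u,v=pix(f,(443,404,20)); print(u,v,ext(f,(443,404),33,20),ext(f,(443,404),13,46))
```

```text
{'point': [442.2, 411.8, 24.5], 'conf': 0.88} [251.98261302 133.17153031]
t=16.67 tcp [427.1 369.7 151.6] ydir -28.0 q7 -1.55 open 51.2 F [ 0.1 -0.6 -0.3] tiltz [ 0. -0. -1.]
 yaw total 0.0000  shift total ['0.0378', '-0.0021', '0.1296']  rows>=4 +turn 0
256.5960216395507 139.26234509029106 (np.float64(223.22801046893193), np.float64(289.9504238478491), np.float64(104.5301473326367), np.float64(171.56889474760206)) (np.float64(241.7823902691492), np.float64(270.63556167180195), np.float64(128.72486025456482), np.float64(157.57067743967315))
```

View pics/w8.png

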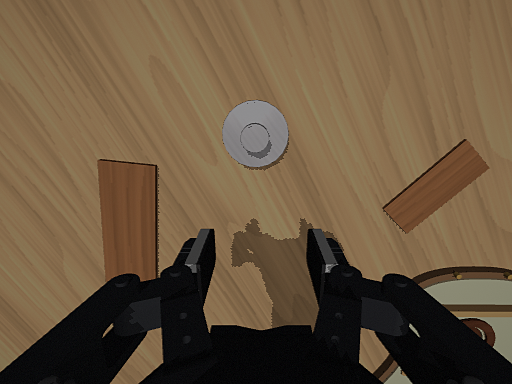

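The weight's disc is centred at about (255.5,134) and its knob at (255,138), about 5 px above the prediction. I'll compute the corrected position.

Run:
```python
from h import *
f=grab_frame("wrist"); g=np.asarray(f["image"]).astype(int)
m=((g.max(2)-g.min(2))<22)&(g.min(2)>85); m=m.astype(np.uint8); m[200:]=0
n,l,s,c=cv2.connectedComponentsWithStats(m); k=1+np.argmax(s[1:,4]); x,y,w,h,_=s[k]; print(s[k],c[k])
from scipy.optimize import least_squares
r=least_squares(lambda q:np.array(ext(f,q,33,20)[:3])-[x-.5,x+w-.5,y-.5],[443,404]); print(r.x,r.fun)
c=r.x; go(c[0],c[1],80)
```

```text
[ 223  101   66   66 3309] [255.20247809 133.09338169]
[443.5342509  408.36283522] [-0.46895735  0.4691966   0.03137838]
t=16.72 tcp [426.9 370.  151.7] ydir -28.0 q7 -1.55 open 51.2 F [-0.2  0.2 -0.3] tiltz [ 0. -0. -1.]
 yaw total 0.0000  shift total ['0.0417', '-0.0033', '0.0717']  rows>=2 +turn 0
```

>>> jog_arm(
  series=[
    [[0.022,-0.0025,0.025,0],[0.021,-0.0025,0.025,0],[0,0,0.03,0],[0,0,0.025,0],[0,0,0.015,0],[0,0,0.005,0],[0,0,0,0],[0,0,0,0]],
  ],
)

```text
time_s: 17.38
eef_pos: [442.6, 411.4, 27.3]
tcp_rot: [-0.0, 0.857, 0.516, 0.0]
force: [0.9, -0.4, 0.9]
opening: 51.6
grasp_force: 0.0
```

>>> jog_arm(
  series=[
    [[0,0,0,0],[0,0,0,0],[0,0,0,0],[0,0,0,0],[0,0,0,0],[0,0,0,0]],
  ],
)

```text
time_s: 17.88
eef_pos: [442.3, 411.1, 26.9]
tcp_rot: [-0.0, 0.857, 0.516, 0.0]
force: [0.3, 0.4, 0.5]
opening: 51.1
grasp_force: 0.0
```

>>> jog_arm(
  series=[
    [[0,0,0.003,0],[0,0,0.003,0],[0,0,0,0],[0,0,0,0]],
  ],
)

```text
time_s: 18.22
eef_pos: [441.9, 410.7, 20.2]
tcp_rot: [0.0, 0.857, 0.516, -0.0]
force: [-0.4, -0.2, -0.3]
opening: 51.6
grasp_force: 0.0
```

>>> jog_arm(
  series=[
    [[0,0,0,0],[0,0,0,0],[0,0,0,0],[0,0,0,0],[0,0,0,0],[0,0,0,0]],
  ],
  fingers=-1,
  force=60,
)

```text
time_s: 18.72
eef_pos: [442.5, 410.9, 20.9]
tcp_rot: [0.0, 0.857, 0.516, 0.0]
force: [-0.8, -0.8, 4.3]
opening: 23.6
grasp_force: 58.7
```

>>> jog_arm(
  series=[
    [[0,0,-0.003,0],[0,0,-0.005,0],[0,0,-0.002,0],[0,0,0,0],[0,0,0,0],[0,0,0,0],[0,0,0,0]],
  ],
)

```text
time_s: 19.3
eef_pos: [442.0, 410.8, 30.3]
tcp_rot: [0.0, 0.857, 0.516, -0.0]
force: [-0.9, -0.1, -4.9]
opening: 23.9
grasp_force: 59.1
```

Run:
```python
from h import *
f=grab_frame("wrist"); save(f,"w9.png"); g=np.asarray(f["image"]).astype(int)
m=((g.max(2)-g.min(2))<22)&(g.min(2)>85); m=m.astype(np.uint8)
n,l,s,c=cv2.connectedComponentsWithStats(m); print(s[1:][s[1:,4]>60])
p=np.array(get_obs()["eef_pos"]); go(443.5,408.4,30); print(get_obs()["grasp_force"])
print(ext(f,(443.5,408.4),33,p[2]-1), ext(f,p[:2],33,p[2]-1),ext(f,p[:2],13,p[2]+25))
c=f["image"][100:300,160:360]; cv2.imwrite("pics/w9c.png",cv2.cvtColor(cv2.resize(c,None,fx=3,fy=3,interpolation=cv2.INTER_CUBIC),cv2.COLOR_RGB2BGR))
```

```text
[[ 205  185  112   65 3956]
 [ 241  240   44   42 1309]]
t=19.35 tcp [442.  410.8  30.4] ydir -27.9 q7 -1.64 open 23.7 F [-0.2  0.5 -4. ] tiltz [-0. -0. -1.]
 yaw total 0.0000  shift total ['-0.0014', '0.0025', '0.0004']  rows>=1 +turn 0
59.12270820233971
(np.float64(206.1388115270353), np.float64(318.5461349242503), np.float64(184.77269288727737), np.float64(285.755999320035)) (np.float64(201.78441557982313), np.float64(314.4927267446534), np.float64(182.26440030914287), np.float64(283.7905461772854)) (np.float64(231.58486882511144), np.float64(283.80772033064557), np.float64(237.34740774550306), np.float64(282.9233472524505))
```

The disc is centred between the pads to 1.5 mm and weighs about 0.45 kg. Next I lift it and carry it over the ring.

>>> jog_arm(
  series=[
    [[0,0,-0.01,0],[0,0,-0.02,0],[0,0,-0.02,0],[0,0,0,0],[0,0,0,0]],
  ],
)

```text
time_s: 19.77
eef_pos: [442.9, 411.8, 81.9]
tcp_rot: [-0.0, 0.857, 0.516, 0.002]
force: [-0.5, -0.5, -5.9]
opening: 23.5
grasp_force: 59.5
```

```bash
python3 -c "
from h import *
go(555.2,54.2,60,-28)"
```

```text
t=19.77 tcp [442.9 411.8  81.9] ydir -27.9 q7 -1.61 open 23.5 F [-0.5 -0.5 -5.9] tiltz [ 0.002  0.002 -1.   ]
 yaw total 0.0006  shift total ['-0.2631', '0.2670', '0.0214']  rows>=10 +turn 1
```

>>> jog_arm(
  series=[
    [[-0.01,0.01,0,0],[-0.021,0.0214,0,0],[-0.021,0.0214,0,0],[-0.021,0.0214,0,0],[-0.021,0.0214,0,0],[-0.021,0.0214,0,0],[-0.021,0.0214,0,0],[-0.021,0.0214,0,0]],
  ],
)

```text
time_s: 20.43
eef_pos: [509.1, 194.1, 79.3]
tcp_rot: [0.0, 0.857, 0.515, -0.002]
force: [0.8, -0.2, -4.8]
opening: 23.5
grasp_force: 59.5
```

>>> jog_arm(
  series=[
    [[-0.021,0.0214,0,0],[-0.021,0.0214,0,0],[-0.021,0.0214,0,0],[-0.021,0.0214,0,0],[-0.021,0.0214,0,0],[-0.0105,0.0112,0,0],[0,0,0.015,0],[0,0,0.005,0]],
  ],
)

```text
time_s: 21.1
eef_pos: [558.5, 36.4, 58.3]
tcp_rot: [-0.0, 0.858, 0.514, -0.002]
force: [-0.9, 0.8, -4.4]
opening: 23.4
grasp_force: 59.6
```

>>> jog_arm(
  series=[
    [[0,0,0,0],[0,0,0,0],[0,0,0,0],[0,0,0,0],[0,0,0,0],[0,0,0,0],[0,0,0,0],[0,0,0,0]],
  ],
)

```text
time_s: 21.77
eef_pos: [560.3, 40.1, 60.8]
tcp_rot: [0.0, 0.857, 0.516, 0.0]
force: [-0.3, 0.4, -4.3]
opening: 23.6
grasp_force: 59.6
```

Run:
```python
from h import *
from scipy.optimize import least_squares
f=grab_frame("wrist"); save(f,"w10.png"); g=np.asarray(f["image"]).astype(int)
m=(((g.max(2)-g.min(2))<22)&(g.min(2)>85)).astype(np.uint8)
n,l,s,c=cv2.connectedComponentsWithStats(m); print(s[1:][s[1:,4]>300])
p=np.array(get_obs()["eef_pos"]); go(555.2,54.2,40,-28)
print("disc@tcp",ext(f,p[:2],33,p[2]-1),"ring",ext(f,(556.3,52.2),36,20))
r=g[...,0]; u,v=pix(f,(556.3,52.2,20)).astype(int); print(u,v,r[v,150:230].tolist(),r[v,290:360].tolist())
```

```text
[[  125    60   241   191 22884]
 [  425   132    87    57  2094]
 [  239   240    46    40  1305]]
t=21.82 tcp [560.3  40.1  60.8] ydir -27.9 q7 -1.05 open 23.8 F [ 0.2  0.6 -5.1] tiltz [ 0. -0. -1.]
 yaw total 0.0007  shift total ['0.0101', '-0.0111', '0.0208']  rows>=1 +turn 1
disc@tcp (np.float64(201.82231701345003), np.float64(314.47204788238065), np.float64(182.31026187115881), np.float64(283.81079047222266)) ring (np.float64(195.09199612092775), np.float64(296.240022041317), np.float64(148.43407585861655), np.float64(243.6374585070234))
245 198 [135, 136, 136, 136, 136, 136, 136, 136, 136, 137, 137, 136, 136, 137, 135, 137, 137, 136, 136, 137, 137, 137, 136, 137, 136, 137, 136, 136, 136, 136, 136, 136, 136, 136, 136, 136, 137, 136, 137, 136, 137, 135, 136, 137, 137, 145, 85, 55, 59, 59, 60, 61, 60, 61, 60, 62, 60, 61, 63, 65, 34, 57, 147, 149, 109, 47, 62, 61, 53, 56, 58, 55, 23, 104, 136, 134, 132, 131, 129, 127] [130, 130, 130, 131, 130, 132, 134, 138, 96, 47, 47, 50, 45, 34, 83, 138, 138, 137, 137, 136, 136, 136, 136, 136, 137, 137, 137, 137, 137, 136, 137, 137, 137, 136, 137, 136, 136, 136, 137, 136, 137, 136, 136, 136, 136, 136, 136, 136, 136, 136, 136, 136, 137, 141, 109, 92, 94, 94, 95, 95, 94, 94, 91, 99, 135, 136, 135, 135, 135, 135]
```

>>> jog_arm(
  series=[
    [[0.005,-0.0055,0,0],[0.005,-0.0055,0.005,0],[0,0,0.005,0],[0,0,0.002,0],[0,0,0,0],[0,0,0,0],[0,0,0,0],[0,0,0,0]],
  ],
)

```text
time_s: 22.48
eef_pos: [555.4, 53.7, 48.7]
tcp_rot: [0.0, 0.857, 0.515, 0.0]
force: [0.4, -0.4, -4.2]
opening: 23.6
grasp_force: 59.6
```

Run:
```python
from h import *
f=grab_frame("wrist"); save(f,"w11.png"); g=np.asarray(f["image"]).astype(int)
p=np.array(get_obs()["eef_pos"]); go(555.2,54.2,40,-28)
print("disc@tcp",ext(f,p[:2],33,p[2]-1),"ring",ext(f,(556.3,52.2),36,20))
c=f["image"][130:330,130:380]; cv2.imwrite("pics/w11c.png",cv2.cvtColor(cv2.resize(c,None,fx=3,fy=3,interpolation=cv2.INTER_CUBIC),cv2.COLOR_RGB2BGR))
```

```text
t=22.53 tcp [555.4  53.8  48.7] ydir -27.9 q7 -1.08 open 23.5 F [ 0.4 -0.  -5.1] tiltz [ 0. -0. -1.]
 yaw total 0.0004  shift total ['0.0003', '-0.0004', '0.0087']  rows>=1 +turn 1
disc@tcp (np.float64(201.75222936227667), np.float64(314.46209674427644), np.float64(182.21863229180036), np.float64(283.77929374888816)) ring (np.float64(207.8906020444066), np.float64(313.5897344505403), np.float64(166.76784627129697), np.float64(264.04196376246136))
```

Aligned to 0.5 mm. I lower slowly until the weight transfers.

>>> jog_arm(
  series=[
    [[0,0,0.003,0],[0,0,0.003,0],[0,0,0,0],[0,0,0,0],[0,0,0,0]],
  ],
)

```text
time_s: 22.95
eef_pos: [555.1, 54.0, 42.5]
tcp_rot: [-0.0, 0.857, 0.516, -0.0]
force: [-0.4, 0.5, -4.9]
opening: 23.6
grasp_force: 59.6
```

>>> jog_arm(
  series=[
    [[0,0,0.001,0],[0,0,0,0],[0,0,0,0]],
  ],
)

```text
time_s: 23.2
eef_pos: [555.1, 54.0, 41.6]
tcp_rot: [-0.0, 0.857, 0.516, 0.0]
force: [0.6, -0.6, -4.5]
opening: 23.2
grasp_force: 59.6
```

>>> jog_arm(
  series=[
    [[0,0,0.001,0],[0,0,0,0],[0,0,0,0]],
  ],
)

```text
time_s: 23.45
eef_pos: [555.3, 54.1, 40.9]
tcp_rot: [0.0, 0.857, 0.516, 0.0]
force: [-2.0, -0.2, 0.7]
opening: 23.7
grasp_force: 60.0
```

>>> jog_arm(
  series=[
    [[0,0,0,0],[0,0,0,0],[0,0,0,0],[0,0,0,0]],
  ],
  fingers=0.1,
)

```text
time_s: 23.78
eef_pos: [555.5, 54.1, 40.8]
tcp_rot: [0.0, 0.857, 0.516, 0.0]
force: [-0.4, 0.5, -0.7]
opening: 47.0
grasp_force: 0.0
```

>>> jog_arm(
  series=[
    [[0,0,-0.01,0],[0,0,-0.03,0],[0,0,-0.04,0],[0,0,-0.04,0],[0,0,-0.02,0],[0,0,0,0],[0,0,0,0],[0,0,0,0]],
  ],
)

```text
time_s: 24.45
eef_pos: [554.5, 53.6, 180.4]
tcp_rot: [-0.0, 0.857, 0.516, -0.001]
force: [-0.4, -0.4, -0.2]
opening: 47.3
grasp_force: 0.0
```

Run:
```python
from h import *
f=grab_frame("wrist"); save(f,"w12.png"); g=np.asarray(f["image"]).astype(int)
m=(((g.max(2)-g.min(2))<22)&(g.min(2)>85)).astype(np.uint8)
P=pix(f,(556,52,40)); print(P, ext(f,(556.3,52.2),33,40),ext(f,(556.3,52.2),36,20)); u,v=P.astype(int)
print(g[v-3,u-50:u+50,2].tolist()); print(g[v-50:v+50,u,2].tolist())
go(552,243,180,-65)
```

```text
[261.27689771 174.7218412 ] (np.float64(230.35397973695612), np.float64(292.5281374872028), np.float64(143.37511855670527), np.float64(203.46416479294427)) (np.float64(229.53230719583814), np.float64(293.2705179621916), np.float64(137.75580324391626), np.float64(199.6801638581973))
[113, 113, 115, 113, 114, 115, 113, 115, 114, 113, 113, 114, 114, 114, 114, 114, 114, 115, 118, 65, 125, 127, 124, 121, 121, 124, 123, 123, 124, 123, 123, 125, 126, 126, 126, 125, 126, 126, 126, 112, 52, 38, 99, 139, 134, 129, 71, 123, 129, 127, 127, 126, 127, 127, 127, 129, 134, 129, 84, 39, 54, 133, 133, 126, 125, 126, 127, 127, 127, 123, 123, 125, 127, 128, 127, 126, 126, 125, 126, 132, 122, 33, 116, 119, 116, 116, 115, 116, 115, 115, 116, 115, 116, 115, 115, 115, 115, 115, 115, 115]
[75, 76, 75, 77, 74, 72, 68, 122, 121, 117, 116, 117, 121, 132, 0, 19, 14, 52, 60, 45, 137, 140, 136, 134, 135, 133, 132, 131, 133, 133, 133, 134, 134, 132, 131, 129, 128, 130, 131, 132, 134, 150, 50, 55, 47, 139, 128, 127, 126, 128, 128, 127, 126, 125, 123, 123, 125, 125, 126, 126, 126, 124, 124, 125, 126, 126, 126, 127, 127, 122, 124, 129, 124, 123, 123, 123, 122, 124, 128, 74, 117, 115, 116, 121, 100, 19, 30, 28, 53, 78, 74, 74, 74, 71, 83, 117, 119, 120, 64, 66]
t=24.50 tcp [554.2  53.6 179.7] ydir -27.9 q7 -0.97 open 47.0 F [-0.6 -0.1  0.6] tiltz [-0.002  0.001 -1.   ]
 yaw total 0.3089  shift total ['0.0781', '-0.1726', '-0.0001']  rows>=5 +turn 6
```

The weight is concentric with the ring within 1 mm. Next is the bridge plate.

>>> jog_arm(
  series=[
    [[0,0,0,0.0515],[0,0,0,0.0515],[0,0,0,0.0515],[0,0,0,0.0515],[0,0,0,0.0515],[0,0,0,0.0515],[0.0156,-0.0345,0,0],[0.0156,-0.0345,0,0]],
  ],
  fingers=0.4,
)

```text
time_s: 25.17
eef_pos: [553.8, 127.3, 178.9]
tcp_rot: [0.001, 0.977, 0.213, -0.002]
force: [0.8, 1.2, -0.1]
opening: 59.6
grasp_force: 0.0
```

>>> jog_arm(
  series=[
    [[0.0156,-0.0345,0,0],[0.0156,-0.0345,0,0],[0.0156,-0.0345,0,0],[0,0,0,0],[0,0,0,0],[0,0,0,0],[0,0,0,0],[0,0,0,0]],
  ],
)

```text
time_s: 25.83
eef_pos: [553.1, 241.2, 180.0]
tcp_rot: [0.001, 0.977, 0.215, -0.001]
force: [-0.6, 0.4, 0.4]
opening: 59.9
grasp_force: 0.0
```

```bash
cat >> h.py <<'E'
def rect(f,c0,z,col,tol,hw=110):
    """segment colour near the projection of world c0, min-area rectangle on plane z: centre, sizes, long-axis deg"""
    u,v=pix(f,(c0[0],c0[1],z)).astype(int); g=cv2.cvtColor(np.asarray(f["image"]),cv2.COLOR_RGB2LAB).astype(int)
    ref=g[v-2:v+3,u-2:u+3].reshape(-1,3).mean(0) if col is None else np.array(col); print("seed",u,v,ref)
    m=(np.abs(g-ref)<np.array(tol)).all(2).astype(np.uint8); m=cv2.morphologyEx(m,cv2.MORPH_OPEN,np.ones((3,3)))
    n,l,s,_=cv2.connectedComponentsWithStats(m); k=l[v,u] or 1+np.argmax(s[1:,4]); print("bbox",s[k])
    cs=max(cv2.findContours((l==k).astype(np.uint8),0,cv2.CHAIN_APPROX_NONE)[0],key=len)[:,0]
    r=cv2.minAreaRect(np.array([ray(f,x,y,z)[:2] for x,y in cs],np.float32)); (w,h),a=r[1],r[2]
    print("rect c=(%.1f,%.1f) %.1f x %.1f long axis %.1f"%(*r[0],max(w,h),min(w,h),a if w>h else a+90)); return r
E
python3 - <<'E'
from h import *
f=grab_frame("wrist"); save(f,"w13.png")
for b in boxes_of("wrist","bridge_plate"): print(b)
rect(f,(588,260),5,None,(25,10,10)); go(588,260,20,-65)
E
```

```text
{'point': [594.1, 264.8, 3.5], 'conf': 0.81}
{'point': [291.8, 421.5, 7.5], 'conf': 0.72}
{'point': [697.3, 324.9, 6.7], 'conf': 0.72}
{'point': [790.2, 89.9, 6.8], 'conf': 0.66}
seed 257 133 [ 89.16 140.72 150.88]
bbox [ 233   78   51  102 3897]
rect c=(588.9,261.7) 112.0 x 45.4 long axis 17.6
t=25.93 tcp [553.3 241.8 180.5] ydir -65.1 q7 -1.79 open 59.8 F [ 0.6 -0.7  0.5] tiltz [-0.    -0.001 -1.   ]
 yaw total -0.0010  shift total ['0.0393', '-0.0019', '0.1605']  rows>=4 +turn 1
```

```bash
python3 -c "
from h import *
go(590.8-.6,262.3+1.9,20,-72.4)"
```

```text
t=25.93 tcp [553.3 241.8 180.5] ydir -65.1 q7 -1.79 open 59.8 F [ 0.6 -0.7  0.5] tiltz [-0.    -0.001 -1.   ]
 yaw total 0.0606  shift total ['0.0421', '-0.0103', '0.1605']  rows>=4 +turn 2
```

>>> jog_arm(
  series=[
    [[0,0,0.02,0.0303],[0,0,0.02,0.0303],[0.014,-0.0034,0.03,0],[0.014,-0.0034,0.03,0],[0.014,-0.0035,0.03,0],[0,0,0.02,0],[0,0,0.01,0],[0,0,0,0]],
  ],
)

```text
time_s: 26.6
eef_pos: [588.0, 264.2, 18.1]
tcp_rot: [0.001, 0.988, 0.154, -0.002]
force: [-0.0, -0.8, 0.5]
opening: 60.2
grasp_force: 0.0
```

>>> jog_arm(
  series=[
    [[0,0,0,0],[0,0,0,0],[0,0,0,0],[0,0,0,0],[0,0,0.006,0],[0,0,0,0],[0,0,0,0]],
  ],
)

```text
time_s: 27.18
eef_pos: [589.5, 265.7, 14.5]
tcp_rot: [0.0, 0.988, 0.154, -0.0]
force: [0.3, -0.5, -0.5]
opening: 59.5
grasp_force: 0.0
```

>>> jog_arm(
  series=[
    [[0,0,0.006,0],[0,0,0,0],[0,0,0,0],[0,0,0,0]],
  ],
)

```text
time_s: 27.52
eef_pos: [589.7, 265.9, 8.4]
tcp_rot: [0.0, 0.988, 0.154, -0.0]
force: [0.1, -0.1, 0.3]
opening: 59.6
grasp_force: 0.0
```

>>> jog_arm(
  series=[
    [[0,0,0.004,0],[0,0,0,0],[0,0,0,0]],
  ],
)

```text
time_s: 27.77
eef_pos: [589.6, 265.8, 4.3]
tcp_rot: [0.0, 0.988, 0.154, -0.0]
force: [-0.2, 0.1, 0.6]
opening: 59.8
grasp_force: 0.0
```

>>> jog_arm(
  series=[
    [[0,0,0.005,0],[0,0,0.004,0],[0,0,0,0],[0,0,0,0],[0,0,0,0]],
  ],
)

```text
time_s: 28.18
eef_pos: [589.8, 265.9, -4.5]
tcp_rot: [0.0, 0.988, 0.154, -0.0]
force: [0.3, 0.3, -0.0]
opening: 59.7
grasp_force: 0.0
```

>>> jog_arm(
  series=[
    [[0,0,0,0],[0,0,0,0],[0,0,0,0],[0,0,0,0],[0,0,0,0],[0,0,0,0]],
  ],
  fingers=-1,
  force=20,
)

```text
time_s: 28.68
eef_pos: [590.1, 266.0, -4.1]
tcp_rot: [-0.0, 0.988, 0.154, 0.0]
force: [0.1, -0.5, 2.8]
opening: 43.0
grasp_force: 20.6
```

>>> jog_arm(
  series=[
    [[0,0,-0.015,0],[0,0,-0.04,0],[0,0,-0.04,0],[0,0,-0.015,0],[0,0,0,0],[0,0,0,0],[0,0,0,0],[0,0,0,0]],
  ],
)

```text
time_s: 29.35
eef_pos: [588.7, 265.2, 104.3]
tcp_rot: [0.0, 0.988, 0.154, -0.001]
force: [-0.3, 0.1, -1.0]
opening: 43.3
grasp_force: 20.7
```

```bash
python3 -c "
from h import *
go(507,-45.2,110,-118)"
```

```text
t=29.35 tcp [588.7 265.2 104.3] ydir -72.3 q7 -1.91 open 43.3 F [-0.3  0.1 -1. ] tiltz [-0.003  0.001 -1.   ]
 yaw total 0.3810  shift total ['0.0736', '0.3125', '-0.0058']  rows>=8 +turn 7
```

>>> jog_arm(
  series=[
    [[-0.0215,0.0339,0,0],[-0.0215,0.0339,0,0],[-0.0215,0.0339,0,0],[-0.0215,0.0339,0,0],[-0.0215,0.0339,0,0],[-0.0215,0.0339,0,0],[-0.0215,0.0339,0,0],[-0.0215,0.0339,0,0]],
  ],
)

```text
time_s: 30.02
eef_pos: [506.9, -46.4, 104.5]
tcp_rot: [-0.0, 0.988, 0.154, -0.001]
force: [1.0, -1.0, -0.2]
opening: 42.8
grasp_force: 20.7
```

>>> jog_arm(
  series=[
    [[0,0,0,0.0544],[0,0,0,0.0544],[0,0,0,0.0544],[0,0,0,0.0544],[0,0,0,0.0544],[0,0,0,0.0544],[0,0,0,0.0546],[0,0,0,0]],
  ],
)

```text
time_s: 30.68
eef_pos: [507.7, -44.6, 104.6]
tcp_rot: [0.0, 0.97, -0.243, -0.001]
force: [-0.4, -0.4, 0.0]
opening: 43.1
grasp_force: 20.7
```

>>> jog_arm(
  series=[
    [[0,0,0,0],[0,0,0,0],[0,0,0,0],[0,0,0,0],[0,0,0,0],[0,0,0,0],[0,0,0,0],[0,0,0,0]],
  ],
)

```text
time_s: 31.35
eef_pos: [508.5, -44.8, 105.7]
tcp_rot: [-0.0, 0.97, -0.242, 0.0]
force: [0.7, -0.1, -0.8]
opening: 43.3
grasp_force: 20.7
```

Run:
```python
from h import *
go(507,-45.2,40,-118); f=grab_frame("wrist"); save(f,"w14.png"); p=np.array(get_obs()["eef_pos"])
rect(f,p[:2]+[30,-16],p[2]+10,None,(25,10,10))
```

```text
t=31.35 tcp [508.5 -44.8 105.7] ydir -118.0 q7 -2.06 open 43.3 F [ 0.7 -0.1 -0.8] tiltz [ 0.  0. -1.]
 yaw total 0.0001  shift total ['-0.0012', '0.0011', '0.0657']  rows>=2 +turn 1
seed 260 189 [ 98.32 141.72 152.24]
bbox [ 217  151   88   64 4353]
rect c=(541.2,-62.3) 43.4 x 33.6 long axis 62.0
```

>>> jog_arm(
  series=[
    [[-0.0017,0.0026,0.03,0],[0,0,0.03,0],[0,0,0.02,0],[0,0,0.01,0],[0,0,0,0],[0,0,0,0],[0,0,0,0],[0,0,0,0]],
  ],
)

```text
time_s: 32.07
eef_pos: [506.9, -46.4, 16.9]
tcp_rot: [-0.0, 0.97, -0.242, 0.001]
force: [0.3, -0.8, 0.2]
opening: 43.2
grasp_force: 20.7
```

>>> jog_arm(
  series=[
    [[0,0,0.002,0],[0,0,0,0],[0,0,0,0],[0,0,0,0]],
  ],
)

```text
time_s: 32.4
eef_pos: [506.0, -46.3, 13.9]
tcp_rot: [-0.0, 0.97, -0.242, 0.0]
force: [-0.4, 0.2, -0.3]
opening: 43.3
grasp_force: 20.7
```

>>> jog_arm(
  series=[
    [[0,0,0.001,0],[0,0,0,0],[0,0,0,0],[0,0,0,0]],
  ],
)

```text
time_s: 32.73
eef_pos: [505.8, -46.2, 12.6]
tcp_rot: [-0.0, 0.97, -0.242, -0.0]
force: [-0.1, -0.3, -0.4]
opening: 43.1
grasp_force: 20.7
```

>>> jog_arm(
  series=[
    [[0,0,0.001,0],[0,0,0,0],[0,0,0,0],[0,0,0,0]],
  ],
)

```text
time_s: 33.07
eef_pos: [505.8, -46.3, 11.6]
tcp_rot: [-0.0, 0.97, -0.242, -0.0]
force: [-0.4, -0.1, 0.0]
opening: 42.7
grasp_force: 20.7
```

One more mm, then release to about 54 mm opening and lift.

>>> jog_arm(
  series=[
    [[0,0,0.001,0],[0,0,0,0],[0,0,0,0],[0,0,0,0]],
  ],
)

```text
time_s: 33.4
eef_pos: [505.9, -46.3, 10.9]
tcp_rot: [-0.0, 0.97, -0.242, 0.0]
force: [0.6, -0.3, 5.3]
opening: 42.8
grasp_force: 21.1
```

>>> jog_arm(
  series=[
    [[0,0,0,0],[0,0,0,0],[0,0,0,0],[0,0,0,0]],
  ],
  fingers=0.25,
)

```text
time_s: 33.73
eef_pos: [505.7, -46.3, 10.4]
tcp_rot: [0.0, 0.97, -0.242, -0.0]
force: [1.2, -0.4, 0.9]
opening: 53.6
grasp_force: 0.0
```

>>> jog_arm(
  series=[
    [[0,0,-0.01,0],[0,0,-0.03,0],[-0.03,0,-0.04,0],[-0.03,0,-0.04,0],[0,0,-0.04,0],[0,0,0,0],[0,0,0,0],[0,0,0,0]],
  ],
)

```text
time_s: 34.4
eef_pos: [461.8, -22.9, 157.9]
tcp_rot: [-0.0, 0.97, -0.242, 0.001]
force: [0.8, -0.0, 0.3]
opening: 53.5
grasp_force: 0.0
```

Run:
```python
from h import *
f=grab_frame("wrist"); save(f,"w15.png")
rect(f,(503.6,-46.8),20,None,(30,10,10)); go(605,-280,170,-118)
for n in("caul","bar_weight"):
  for b in boxes_of("wrist",n): print(n,b)
```

```text
seed 262 130 [ 88.76 140.68 150.76]
bbox [ 238   71   46  111 4875]
rect c=(504.9,-46.1) 108.3 x 44.0 long axis 151.9
t=34.45 tcp [461.3 -22.9 157.1] ydir -118.0 q7 -2.09 open 53.4 F [0.5 0.7 0.4] tiltz [-0.001 -0.    -1.   ]
 yaw total -0.0001  shift total ['0.2476', '0.1595', '-0.0130']  rows>=8 +turn 1
bar_weight {'point': [458.3, -230.1, 25.3], 'conf': 0.71}
```

The plate is at (504.9,-46.1) at -28.1°, within about 1.5 mm of the outline. Next is the caul.

>>> jog_arm(
  series=[
    [[0.0297,0.0228,0,0],[0.0297,0.0228,0,0],[0.0297,0.0228,0,0],[0.0297,0.0228,0,0],[0.0297,0.0228,0,0],[0.0297,0.0228,0,0],[0.0297,0.0228,0,0],[0,0,0,0]],
  ],
)

```text
time_s: 35.22
eef_pos: [571.1, -271.1, 155.5]
tcp_rot: [0.003, 0.969, -0.246, 0.001]
force: [-0.4, -1.4, 0.8]
opening: 53.5
grasp_force: 0.0
```

>>> jog_arm(
  series=[
    [[0,0,0,0],[0,0,0,0],[0,0,0,0],[0,0,0,0],[0,0,0,0],[0,0,0,0]],
  ],
)

```text
time_s: 35.72
eef_pos: [570.4, -260.4, 157.5]
tcp_rot: [-0.0, 0.97, -0.241, 0.0]
force: [-0.0, 0.3, 0.1]
opening: 53.2
grasp_force: 0.0
```

Run:
```python
from h import *
f=grab_frame("wrist"); save(f,"w16.png")
for n in("caul","bar_weight"):
  for b in boxes_of("wrist",n): print(n,b)
for t in (15,25): rect(f,(606,-280),30,None,(t,6,8))
g=cv2.cvtColor(f["image"],cv2.COLOR_RGB2LAB); print(g[60:230:10,260].tolist()); go(605,-280,60,-112)
```

```text
caul {'point': [612.9, -286.2, 33.6], 'conf': 0.81}
bar_weight {'point': [462.2, -242.5, 25.5], 'conf': 0.6}
seed 261 138 [133.32 131.52 147.08]
bbox [    0     0   512   276 67417]
rect c=(604.5,-253.3) 531.2 x 236.5 long axis 89.8
seed 261 138 [133.32 131.52 147.08]
bbox [     0      0    512    332 102297]
rect c=(562.2,-236.7) 526.8 x 352.5 long axis 62.1
[[131, 133, 150], [129, 134, 151], [134, 131, 147], [135, 131, 147], [133, 131, 147], [131, 132, 147], [133, 131, 147], [136, 132, 147], [134, 132, 147], [133, 132, 147], [131, 131, 147], [136, 132, 147], [112, 132, 146], [126, 134, 150], [118, 134, 149], [122, 134, 150], [131, 134, 151]]
t=35.87 tcp [ 570.4 -261.   157.5] ydir -118.0 q7 -1.71 open 53.5 F [ 0.1  0.3 -0.1] tiltz [ 0. -0. -1.]
 yaw total -0.0497  shift total ['0.0392', '0.0047', '0.0975']  rows>=3 +turn 1
```

Run:
```python
from h import *
f=grab_frame("wrist"); im=cv2.cvtColor(cv2.imread("pics/w16.png"),cv2.COLOR_BGR2RGB)
g=cv2.cvtColor(im,cv2.COLOR_RGB2LAB).astype(np.float32); g=cv2.GaussianBlur(g,(5,5),1)
for ta in(1.0,1.4,1.8):
  m=((abs(g[...,1]-131.4)<ta)&(abs(g[...,2]-147)<2)&(g[...,0]>122)).astype(np.uint8); m=cv2.morphologyEx(m,cv2.MORPH_OPEN,np.ones((7,7)))
  n,l,s,_=cv2.connectedComponentsWithStats(m); k=l[138,261]; print(ta,k,s[k])
  if k:
    c=max(cv2.findContours((l==k).astype(np.uint8),0,cv2.CHAIN_APPROX_NONE)[0],key=len)[:,0]
    r=cv2.minAreaRect(np.array([ray(f,x,y,30)[:2] for x,y in c],np.float32)); print(r)
```

```text
1.0 1 [256  78  11  94 804]
((616.3046264648438, -285.93743896484375), (9.533882141113281, 87.87092590332031), 62.907432556152344)
1.4 1 [ 256   78   25  103 1176]
((608.8399047851562, -289.8644104003906), (23.403846740722656, 97.5521011352539), 62.80335235595703)
1.8 1 [ 255   78   27  103 1572]
((608.8018798828125, -289.97265625), (26.522167205810547, 97.26476287841797), 62.03649139404297)
```

View pics/w16.png

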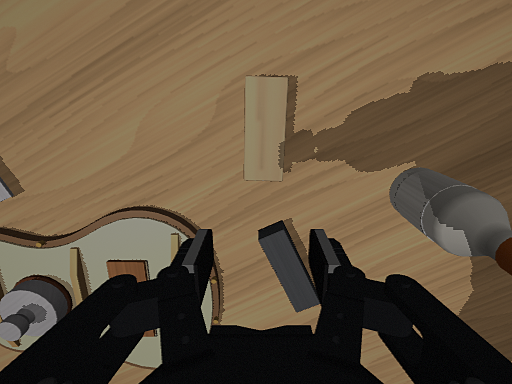

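The caul's top face spans (245,76), (290,77), (281,181) and (244,180). The bar is at about (290,265) and the bottle is on the right at (450,220).

Run:
```python
from h import *
f=grab_frame("wrist")
P=np.array([ray(f,*q,30)[:2] for q in[(245,76),(288,76.5),(283,181),(244,180)]]); print(P.round(1),P.mean(0))
for i in range(4): d=P[(i+1)%4]-P[i]; print(np.linalg.norm(d),np.degrees(np.arctan2(d[1],d[0])))
B=np.array([ray(f,*q,25)[:2] for q in[(259,232),(284,222),(321,301),(300,311)]]); print("bar",B.round(1),B.mean(0))
for i in range(4): d=B[(i+1)%4]-B[i]; print(np.linalg.norm(d),np.degrees(np.arctan2(d[1],d[0])))
g=f["image"].astype(int)
for v in(85,100,115,130,175): print(v,g[v,236:300,2].tolist())
```

```text
[[ 663.5 -294.4]
 [ 644.7 -329. ]
 [ 557.7 -280.3]
 [ 577.3 -245.7]] [ 610.79285985 -287.3455581 ]
39.306705562525686 -118.58885271027602
99.62448358628863 150.78630963436913
39.847062952294515 60.49538643613659
98.99499325723751 -29.527492519743856
bar [[ 516.1 -230.3]
 [ 514.  -260.1]
 [ 400.1 -253. ]
 [ 398.7 -224.4]] [ 457.22816243 -241.94865326]
29.84003021126808 -94.12718858738579
114.09816782295125 176.43620428773005
28.689618962091377 92.82838806952545
117.59318499733543 -2.9170580086993674
85 [85, 85, 84, 83, 82, 81, 80, 77, 85, 101, 103, 102, 103, 103, 103, 102, 102, 101, 101, 99, 95, 95, 92, 92, 92, 93, 93, 93, 93, 95, 96, 97, 98, 98, 99, 100, 99, 99, 98, 99, 97, 97, 97, 97, 96, 96, 96, 96, 95, 99, 82, 42, 49, 52, 50, 50, 51, 50, 49, 44, 82, 78, 73, 74]
100 [79, 79, 78, 80, 80, 80, 80, 79, 90, 104, 104, 103, 103, 103, 102, 102, 102, 102, 100, 97, 95, 92, 91, 92, 92, 91, 92, 93, 95, 95, 97, 98, 98, 99, 98, 99, 100, 98, 98, 98, 98, 98, 97, 96, 96, 95, 95, 94, 96, 86, 44, 45, 50, 49, 49, 50, 51, 52, 49, 45, 87, 88, 87, 86]
115 [80, 81, 80, 80, 81, 82, 81, 56, 88, 104, 103, 103, 102, 103, 102, 102, 101, 102, 99, 96, 94, 90, 90, 91, 90, 93, 93, 93, 94, 95, 97, 98, 98, 98, 98, 98, 99, 99, 98, 99, 97, 96, 96, 95, 96, 95, 94, 95, 92, 51, 50, 56, 54, 54, 54, 50, 48, 41, 78, 79, 79, 81, 81, 80]
130 [85, 85, 85, 86, 85, 81, 79, 48, 93, 102, 102, 102, 102, 102, 102, 102, 102, 100, 101, 100, 99, 98, 95, 94, 92, 92, 91, 94, 94, 95, 97, 98, 98, 98, 100, 99, 97, 98, 97, 96, 96, 96, 94, 95, 95, 96, 99, 102, 69, 49, 50, 50, 50, 49, 50, 50, 90, 90, 84, 81, 82, 81, 84, 88]
175 [77, 79, 81, 81, 81, 80, 78, 86, 100, 100, 100, 101, 100, 101, 100, 100, 98, 99, 98, 98, 96, 96, 96, 95, 97, 96, 95, 95, 96, 95, 96, 96, 96, 96, 96, 96, 95, 94, 94, 94, 93, 92, 94, 96, 100, 89, 60, 73, 75, 77, 76, 76, 78, 79, 81, 81, 83, 82, 82, 80, 80, 81, 81, 83]
```

```bash
python3 -c "
from h import *
go(612.7,-286.5,5,-119.4)"
```

```text
t=35.97 tcp [ 570.4 -261.2  157.5] ydir -118.0 q7 -1.71 open 53.8 F [ 0.8 -0.1 -0. ] tiltz [ 0. -0. -1.]
 yaw total 0.0118  shift total ['0.0492', '0.0012', '0.1525']  rows>=4 +turn 1
```

>>> jog_arm(
  series=[
    [[0,0,0,0.0118],[0.0164,0.0004,0.03,0],[0.0164,0.0004,0.03,0],[0.0164,0.0004,0.03,0],[0,0,0,0],[0,0,0,0],[0,0,0,0],[0,0,0,0]],
  ],
)

```text
time_s: 36.63
eef_pos: [613.4, -286.7, 69.6]
tcp_rot: [0.0, 0.967, -0.254, 0.001]
force: [-0.3, -0.8, -0.2]
opening: 53.4
grasp_force: 0.0
```

>>> jog_arm(
  series=[
    [[0,0,0.03,0],[0,0,0.02,0],[0,0,0.01,0],[0,0,0.002,0],[0,0,0,0],[0,0,0,0],[0,0,0,0]],
  ],
)

```text
time_s: 37.22
eef_pos: [613.8, -287.0, 7.1]
tcp_rot: [0.0, 0.967, -0.254, 0.001]
force: [-0.5, 0.6, -0.2]
opening: 53.4
grasp_force: 0.0
```

>>> jog_arm(
  series=[
    [[0,0,0,0],[0,0,0,0],[0,0,0,0],[0,0,0,0],[0,0,0,0],[0,0,0,0]],
  ],
  fingers=-1,
  force=40,
)

```text
time_s: 37.72
eef_pos: [613.6, -287.0, 6.8]
tcp_rot: [0.0, 0.967, -0.254, 0.001]
force: [-0.4, -0.4, 6.0]
opening: 39.4
grasp_force: 42.2
```

>>> jog_arm(
  series=[
    [[0,0,-0.01,0],[0,0,-0.03,0],[0,0,-0.03,0],[0,0,-0.01,0],[0,0,0,0],[0,0,0,0],[0,0,0,0],[0,0,0,0]],
  ],
)

```text
time_s: 38.38
eef_pos: [611.2, -285.9, 83.4]
tcp_rot: [-0.0, 0.967, -0.254, -0.002]
force: [-1.2, 0.4, -0.8]
opening: 39.0
grasp_force: 41.4
```

```bash
python3 -c "
from h import *
go(507.8,-46,50,-118.1)"
```

```text
t=38.38 tcp [ 611.2 -285.9   83.4] ydir -119.4 q7 -1.72 open 39.0 F [-1.2  0.4 -0.8] tiltz [-0.003  0.001 -1.   ]
 yaw total -0.0109  shift total ['-0.2041', '-0.1629', '0.0340']  rows>=7 +turn 1
```

>>> jog_arm(
  series=[
    [[0,0,0,-0.0109],[-0.0294,-0.0233,0,0],[-0.0294,-0.0233,0,0],[-0.0294,-0.0233,0,0],[-0.0294,-0.0233,0,0],[-0.0294,-0.0233,0,0],[-0.0294,-0.0233,0,0],[-0.0294,-0.0233,0,0]],
  ],
)

```text
time_s: 39.05
eef_pos: [506.6, -44.3, 84.8]
tcp_rot: [0.0, 0.97, -0.242, -0.0]
force: [0.4, 1.3, -0.7]
opening: 38.8
grasp_force: 41.4
```

>>> jog_arm(
  series=[
    [[0,0,0.02,0],[0,0,0.013,0],[0,0,0,0],[0,0,0,0],[0,0,0,0],[0,0,0,0],[0,0,0,0],[0,0,0,0]],
  ],
)

```text
time_s: 39.72
eef_pos: [508.3, -46.1, 52.8]
tcp_rot: [-0.0, 0.97, -0.243, 0.001]
force: [-0.0, 0.0, 0.1]
opening: 39.0
grasp_force: 41.4
```

Run:
```python
from h import *
f=grab_frame("wrist"); save(f,"w17.png"); go(507.8,-46,28,-118.1); p=get_obs()["eef_pos"]
g=f["image"].astype(int); z=p[2]-6.8+30
for e in (50,): # predicted far end of caul top face
  for s in(-20,20): 
    print(pix(f,(504.9+.883*e-.469*s,-46.1-.469*e-.883*s,z)))
u,v=pix(f,(504.9+.883*35,-46.1-.469*35,z)).astype(int); print(u,v,g[v-10,u-55:u+55,2].tolist()); print(g[v-60:v+10,u,2].tolist())
```

```text
t=39.77 tcp [508.2 -46.1  52.7] ydir -118.1 q7 -2.03 open 39.2 F [-0.1  0.7 -0.3] tiltz [ 0.001 -0.    -1.   ]
 yaw total -0.0003  shift total ['-0.0004', '0.0002', '0.0247']  rows>=1 +turn 1
[219.91791232 171.26983906]
[307.74151975 171.03772361]
263 202 [130, 130, 129, 130, 129, 130, 129, 130, 131, 136, 84, 82, 93, 103, 102, 103, 102, 102, 103, 103, 103, 103, 102, 102, 101, 103, 103, 101, 102, 102, 100, 99, 98, 97, 97, 96, 94, 94, 92, 92, 92, 93, 91, 92, 92, 93, 92, 93, 92, 93, 95, 94, 95, 95, 97, 96, 97, 98, 97, 98, 98, 98, 99, 99, 98, 98, 99, 98, 99, 98, 98, 99, 98, 99, 98, 97, 98, 97, 97, 96, 97, 95, 96, 96, 96, 100, 58, 52, 56, 57, 56, 56, 57, 55, 51, 58, 79, 79, 78, 79, 78, 78, 79, 79, 78, 78, 79, 78, 78, 78]
[12, 28, 24, 25, 28, 27, 25, 27, 27, 26, 24, 23, 28, 26, 26, 23, 39, 35, 31, 33, 34, 35, 36, 36, 37, 39, 35, 30, 60, 89, 91, 97, 96, 96, 96, 97, 97, 97, 96, 96, 96, 95, 95, 96, 97, 95, 95, 96, 96, 95, 96, 96, 96, 97, 96, 96, 96, 95, 95, 96, 96, 95, 97, 97, 97, 96, 97, 95, 96, 96]
```

The caul is aligned with the plate within about 1 mm, so I lower it.

>>> jog_arm(
  series=[
    [[0,0,0.012,0],[0,0,0.01,0],[0,0,0.002,0],[0,0,0,0],[0,0,0,0],[0,0,0,0],[0,0,0,0]],
  ],
)

```text
time_s: 40.35
eef_pos: [508.2, -45.7, 28.6]
tcp_rot: [-0.0, 0.97, -0.243, 0.0]
force: [0.1, 0.0, -0.3]
opening: 39.0
grasp_force: 41.5
```

>>> jog_arm(
  series=[
    [[0,0,0.001,0],[0,0,0,0],[0,0,0,0],[0,0,0,0]],
  ],
)

```text
time_s: 40.68
eef_pos: [507.9, -45.7, 27.4]
tcp_rot: [0.0, 0.97, -0.243, 0.0]
force: [0.2, -0.9, -0.7]
opening: 39.4
grasp_force: 41.5
```

>>> jog_arm(
  series=[
    [[0,0,0.001,0],[0,0,0,0],[0,0,0,0],[0,0,0,0]],
  ],
)

```text
time_s: 41.02
eef_pos: [508.0, -45.7, 26.7]
tcp_rot: [-0.0, 0.97, -0.243, 0.0]
force: [-1.4, 0.1, 4.3]
opening: 39.0
grasp_force: 42.0
```

>>> jog_arm(
  series=[
    [[0,0,0,0],[0,0,0,0],[0,0,0,0],[0,0,0,0]],
  ],
  fingers=0.2,
)

```text
time_s: 41.35
eef_pos: [507.8, -45.7, 26.2]
tcp_rot: [0.0, 0.97, -0.243, -0.0]
force: [0.2, 0.2, 0.4]
opening: 51.0
grasp_force: 0.0
```

>>> jog_arm(
  series=[
    [[0,0,-0.01,0],[0,0,-0.03,0],[-0.03,0,-0.04,0],[-0.03,0,-0.04,0],[0,0,-0.02,0],[0,0,0,0],[0,0,0,0],[0,0,0,0]],
  ],
)

```text
time_s: 42.02
eef_pos: [463.9, -22.3, 152.9]
tcp_rot: [0.0, 0.97, -0.243, 0.0]
force: [1.2, -0.2, -0.7]
opening: 51.3
grasp_force: 0.0
```

Run:
```python
from h import *
f=grab_frame("wrist"); save(f,"w18.png"); g=f["image"].astype(int)
C=[pix(f,(504.9+.883*a-.469*s,-46.1-.469*a-.883*s,50)) for a,s in((-50,-20),(50,-20),(50,20),(-50,20))]; print(np.round(C,1))
u,v=pix(f,(504.9,-46.1,50)).astype(int); print(u,v); print(g[v,u-50:u+50,2].tolist()); print(g[v-85:v+80,u,2].tolist())
go(457-40,-242+2,160,-93)
```

```text
[[241.2 189. ]
 [238.4  74.5]
 [286.5  74.4]
 [283.8 188.9]]
262 135
[68, 57, 127, 130, 130, 130, 129, 131, 131, 131, 132, 131, 130, 131, 130, 130, 130, 131, 130, 130, 130, 129, 130, 131, 131, 137, 69, 83, 94, 95, 95, 95, 95, 95, 95, 94, 95, 94, 93, 93, 92, 92, 91, 89, 86, 86, 85, 85, 88, 88, 89, 91, 91, 91, 90, 92, 92, 90, 91, 92, 90, 91, 90, 89, 89, 88, 88, 90, 90, 96, 84, 26, 47, 51, 28, 77, 78, 77, 76, 76, 76, 74, 72, 71, 74, 75, 75, 75, 75, 76, 75, 73, 73, 72, 65, 124, 124, 121, 121, 121]
[124, 123, 123, 124, 124, 124, 123, 124, 124, 123, 124, 125, 124, 124, 124, 125, 124, 125, 125, 124, 127, 140, 41, 39, 13, 88, 92, 93, 90, 91, 91, 90, 90, 91, 91, 91, 90, 90, 90, 91, 91, 91, 91, 90, 90, 91, 90, 91, 91, 91, 91, 90, 90, 90, 91, 91, 90, 91, 91, 91, 90, 91, 90, 91, 90, 90, 90, 91, 90, 90, 91, 91, 91, 90, 91, 90, 91, 90, 92, 90, 91, 91, 90, 92, 89, 89, 90, 89, 89, 89, 90, 89, 88, 90, 88, 89, 90, 90, 90, 90, 89, 90, 90, 89, 89, 89, 89, 90, 89, 88, 90, 89, 90, 89, 89, 88, 90, 89, 89, 89, 90, 89, 89, 91, 88, 88, 89, 89, 89, 90, 89, 90, 89, 90, 89, 89, 89, 90, 83, 128, 125, 122, 122, 121, 123, 123, 122, 122, 122, 123, 122, 122, 121, 121, 122, 121, 122, 121, 121, 120, 121, 120, 121, 120, 120]
t=42.07 tcp [463.6 -22.4 152.3] ydir -118.1 q7 -2.07 open 51.4 F [0.4 0.2 0.1] tiltz [-0.001 -0.001 -1.   ]
 yaw total -0.2094  shift total ['-0.0351', '0.2197', '-0.0075']  rows>=6 +turn 4
```

The caul is on the plate within 1 mm. Next is the bar weight.

>>> jog_arm(
  series=[
    [[0,0,0,-0.0523],[0,0,0,-0.0523],[0,0,0,-0.0523],[0,0,0,-0.0525],[-0.0058,0.0366,0,0],[-0.0058,0.0366,0,0],[-0.0058,0.0366,0,0],[-0.0058,0.0366,0,0]],
  ],
)

```text
time_s: 42.73
eef_pos: [431.9, -168.5, 151.5]
tcp_rot: [-0.001, 1.0, -0.026, -0.001]
force: [1.8, -0.6, -0.5]
opening: 51.2
grasp_force: 0.0
```

>>> jog_arm(
  series=[
    [[-0.0058,0.0366,0,0],[-0.0058,0.0366,0,0],[0,0,0,0],[0,0,0,0],[0,0,0,0],[0,0,0,0],[0,0,0,0],[0,0,0,0]],
  ],
)

```text
time_s: 43.4
eef_pos: [418.0, -238.3, 152.8]
tcp_rot: [-0.0, 1.0, -0.025, -0.0]
force: [0.7, 0.2, -0.6]
opening: 51.1
grasp_force: 0.0
```

Run:
```python
from h import *
f=grab_frame("wrist"); save(f,"w19.png")
for b in boxes_of("wrist","bar_weight"): print(b)
rect(f,(457,-242),25,None,(10,6,6)); go(457,-242,60,-93)
g=f["image"].astype(int); u,v=pix(f,(457,-242,25)).astype(int); print(u,v)
for r in(v-40,v,v+40): print(g[r,u-40:u+40,1].tolist())
print(g[v-80:v+80,u,1].tolist())
```

```text
{'point': [461.5, -237.8, 24.2], 'conf': 0.55}
seed 261 140 [ 67.08 127.92 126.8 ]
bbox [ 240   87   33  110 3401]
rect c=(452.9,-236.3) 107.0 x 30.4 long axis 177.1
t=43.50 tcp [ 418.  -238.8  153. ] ydir -92.9 q7 -1.29 open 51.0 F [0.  0.1 0.2] tiltz [ 0.  0. -1.]
 yaw total 0.0011  shift total ['0.0391', '0.0012', '0.0930']  rows>=3 +turn 1
261 140
[118, 119, 119, 118, 118, 119, 118, 119, 118, 118, 118, 119, 118, 118, 118, 118, 119, 123, 98, 54, 64, 64, 67, 68, 65, 66, 64, 65, 67, 67, 65, 66, 66, 64, 63, 64, 64, 64, 62, 62, 64, 65, 64, 64, 65, 64, 60, 64, 63, 65, 64, 61, 42, 74, 75, 74, 74, 74, 74, 72, 66, 118, 119, 117, 117, 117, 116, 116, 115, 115, 115, 114, 116, 115, 114, 114, 114, 114, 114, 114]
[116, 115, 114, 116, 117, 117, 116, 117, 117, 117, 117, 116, 117, 117, 116, 117, 117, 116, 121, 97, 55, 62, 63, 66, 63, 63, 63, 63, 64, 66, 65, 63, 67, 64, 62, 61, 62, 63, 62, 61, 63, 64, 63, 64, 63, 62, 63, 64, 62, 62, 66, 48, 54, 75, 75, 74, 73, 74, 73, 67, 120, 121, 119, 118, 117, 118, 117, 117, 117, 118, 117, 117, 117, 117, 116, 116, 117, 116, 115, 118]
[126, 127, 126, 126, 126, 12
[... 310 characters left out ...]
70, 68, 69]
[109, 108, 108, 109, 115, 121, 115, 109, 112, 110, 109, 110, 110, 113, 115, 117, 117, 115, 117, 119, 117, 116, 119, 120, 121, 129, 45, 62, 63, 64, 64, 64, 64, 63, 64, 65, 64, 66, 65, 64, 64, 63, 63, 62, 63, 63, 63, 63, 63, 62, 62, 63, 61, 62, 61, 63, 62, 62, 61, 62, 63, 62, 62, 63, 62, 62, 62, 62, 62, 62, 62, 62, 62, 62, 62, 62, 62, 63, 63, 62, 63, 62, 61, 61, 61, 62, 60, 62, 63, 62, 63, 61, 62, 61, 62, 61, 62, 62, 61, 62, 62, 61, 61, 61, 61, 61, 61, 62, 61, 61, 62, 60, 61, 60, 61, 62, 61, 61, 60, 61, 61, 61, 61, 61, 60, 61, 60, 60, 60, 60, 61, 59, 59, 60, 60, 60, 56, 79, 121, 116, 119, 117, 118, 119, 117, 114, 109, 110, 114, 116, 125, 128, 128, 126, 122, 123, 123, 122, 121, 121]
```

>>> jog_arm(
  series=[
    [[0.0123,-0.0019,0.03,0],[0.0123,-0.0019,0.03,0],[0.0123,-0.0018,0.03,0],[0,0,0,0],[0,0,0,0],[0,0,0,0],[0,0,0,0],[0,0,0,0]],
  ],
)

```text
time_s: 44.17
eef_pos: [455.1, -236.7, 64.7]
tcp_rot: [0.001, 1.0, -0.026, 0.001]
force: [-0.2, 0.6, 0.6]
opening: 51.4
grasp_force: 0.0
```

>>> jog_arm(
  series=[
    [[0,0,0.025,0],[0,0,0.02,0],[0,0,0.01,0],[0,0,0.003,0],[0,0,0,0],[0,0,0,0],[0,0,0,0]],
  ],
)

```text
time_s: 44.75
eef_pos: [455.4, -236.4, 6.0]
tcp_rot: [0.0, 1.0, -0.026, 0.001]
force: [0.8, -0.5, 0.3]
opening: 51.6
grasp_force: 0.0
```

>>> jog_arm(
  series=[
    [[0,0,0,0],[0,0,0,0],[0,0,0,0],[0,0,0,0],[0,0,0,0],[0,0,0,0]],
  ],
  fingers=-1,
  force=80,
)

```text
time_s: 45.25
eef_pos: [455.3, -236.2, 6.1]
tcp_rot: [0.0, 1.0, -0.026, 0.001]
force: [0.0, 0.4, 7.2]
opening: 30.1
grasp_force: 79.6
```

>>> jog_arm(
  series=[
    [[0,0,-0.003,0],[0,0,-0.007,0],[0,0,0,0],[0,0,0,0],[0,0,0,0]],
  ],
)

```text
time_s: 45.67
eef_pos: [454.6, -235.9, 14.8]
tcp_rot: [-0.0, 1.0, -0.026, -0.0]
force: [0.2, 0.4, -5.6]
opening: 29.8
grasp_force: 80.3
```

>>> jog_arm(
  series=[
    [[0,0,-0.02,0],[0,0,-0.03,0],[0,0,-0.025,0],[0,0,-0.008,0],[0,0,0,0],[0,0,0,0],[0,0,0,0]],
  ],
)

```text
time_s: 46.25
eef_pos: [453.5, -235.5, 96.5]
tcp_rot: [-0.001, 1.0, -0.026, -0.001]
force: [-0.4, 0.7, -6.4]
opening: 30.1
grasp_force: 81.6
```

```bash
python3 -c "
from h import *
go(507.8,-46,75,-92.9); go(507.8,-46,75,-118.1)"
```

```text
t=46.25 tcp [ 453.5 -235.5   96.5] ydir -93.0 q7 -1.35 open 30.1 F [-0.4  0.7 -6.4] tiltz [-0.003  0.001 -1.   ]
 yaw total -0.0006  shift total ['0.0447', '-0.1920', '0.0216']  rows>=5 +turn 1
t=46.25 tcp [ 453.5 -235.5   96.5] ydir -93.0 q7 -1.35 open 30.1 F [-0.4  0.7 -6.4] tiltz [-0.002  0.002 -1.   ]
 yaw total 0.2094  shift total ['-0.0413', '-0.1927', '0.0218']  rows>=5 +turn 4
```

>>> jog_arm(
  series=[
    [[0.0062,-0.0274,0,0],[0.0062,-0.0274,0,0],[0.0062,-0.0274,0,0],[0.0062,-0.0274,0,0],[0.0062,-0.0274,0,0],[0.0062,-0.0274,0,0],[0.0062,-0.0274,0,0],[0,0,0,0]],
  ],
)

```text
time_s: 46.92
eef_pos: [509.4, -38.4, 96.4]
tcp_rot: [-0.003, 1.0, -0.021, 0.0]
force: [0.9, 0.3, -5.4]
opening: 30.0
grasp_force: 81.8
```

>>> jog_arm(
  series=[
    [[0,0,0,0.0349],[0,0,0,0.0349],[0,0,0,0.0349],[0,0,0,0.0349],[0,0,0,0.0349],[0,0,0,0.0349],[0,0,0.01,0],[0,0,0.011,0]],
  ],
)

```text
time_s: 47.58
eef_pos: [507.8, -46.7, 75.5]
tcp_rot: [0.0, 0.97, -0.242, -0.0]
force: [0.3, -0.2, -6.7]
opening: 30.0
grasp_force: 81.9
```

>>> jog_arm(
  series=[
    [[0,0,0,0],[0,0,0,0],[0,0,0,0],[0,0,0,0],[0,0,0,0],[0,0,0,0],[0,0,0,0],[0,0,0,0]],
  ],
)

```text
time_s: 48.25
eef_pos: [508.2, -46.7, 77.2]
tcp_rot: [-0.0, 0.97, -0.243, 0.0]
force: [0.1, 0.5, -6.9]
opening: 29.7
grasp_force: 81.6
```

Run:
```python
from h import *
f=grab_frame("wrist"); save(f,"w20.png"); go(507.8,-46,58,-118.1); p=get_obs()["eef_pos"]; z=p[2]-6.1+25
g=f["image"].astype(int)
for s in(-16,16): print(pix(f,(505.2+.883*55-.469*s,-45.8-.469*55-.883*s,z)))
u,v=pix(f,(505.2+.883*40,-45.8-.469*40,z)).astype(int); print(u,v)
print(g[v,u-60:u+60,1].tolist()); print(g[v-60:v+10,u,1].tolist())
```

```text
t=48.30 tcp [508.2 -46.7  77.2] ydir -118.1 q7 -1.97 open 30.0 F [ 0.6 -0.2 -5.8] tiltz [ 0.  0. -1.]
 yaw total 0.0000  shift total ['-0.0007', '-0.0004', '0.0192']  rows>=1 +turn 1
[227.29662009 158.65837972]
[296.16086612 158.51978585]
261 189
[156, 154, 155, 154, 154, 154, 154, 154, 154, 155, 153, 154, 154, 154, 154, 154, 154, 154, 154, 154, 155, 155, 154, 154, 155, 159, 171, 74, 53, 69, 70, 70, 69, 70, 72, 72, 72, 70, 68, 71, 69, 69, 67, 69, 70, 70, 70, 71, 71, 71, 69, 69, 70, 68, 69, 65, 65, 66, 65, 65, 67, 68, 67, 68, 68, 65, 66, 65, 65, 66, 67, 67, 66, 66, 68, 69, 67, 66, 67, 65, 64, 67, 66, 68, 66, 67, 66, 66, 66, 67, 64, 50, 47, 111, 110, 107, 107, 109, 108, 109, 108, 109, 108, 109, 109, 108, 108, 108, 109, 109, 108, 108, 108, 107, 108, 108, 108, 108, 108, 108]
[153, 154, 154, 154, 155, 154, 159, 176, 0, 93, 89, 45, 50, 52, 53, 48, 50, 49, 58, 13, 15, 23, 22, 24, 24, 23, 22, 18, 40, 59, 62, 67, 66, 67, 67, 66, 67, 67, 66, 67, 66, 67, 66, 66, 67, 68, 67, 67, 68, 68, 67, 67, 66, 68, 67, 65, 66, 67, 68, 67, 67, 66, 67, 67, 66, 66, 68, 66, 67, 67]
```

The bar is aligned with the caul within 1 mm, so I lower it gently.

>>> jog_arm(
  series=[
    [[0,0,0.006,0],[0,0,0.006,0],[0,0,0.004,0],[0,0,0.002,0],[0,0,0,0],[0,0,0,0],[0,0,0,0],[0,0,0,0]],
  ],
)

```text
time_s: 48.97
eef_pos: [508.3, -46.7, 59.1]
tcp_rot: [-0.0, 0.97, -0.243, 0.0]
force: [-0.3, 0.2, -6.6]
opening: 30.1
grasp_force: 81.8
```

>>> jog_arm(
  series=[
    [[0,0,0.001,0],[0,0,0,0],[0,0,0,0],[0,0,0,0]],
  ],
)

```text
time_s: 49.3
eef_pos: [508.1, -46.7, 58.0]
tcp_rot: [-0.0, 0.97, -0.243, 0.0]
force: [0.9, 0.1, -7.7]
opening: 29.5
grasp_force: 81.8
```

>>> jog_arm(
  series=[
    [[0,0,0.001,0],[0,0,0,0],[0,0,0,0],[0,0,0,0]],
  ],
)

```text
time_s: 49.63
eef_pos: [508.1, -46.7, 56.9]
tcp_rot: [-0.0, 0.97, -0.243, -0.0]
force: [-0.8, -0.1, -6.6]
opening: 29.7
grasp_force: 81.8
```

>>> jog_arm(
  series=[
    [[0,0,0.001,0],[0,0,0,0],[0,0,0,0],[0,0,0,0]],
  ],
)

```text
time_s: 49.97
eef_pos: [508.2, -46.7, 56.2]
tcp_rot: [-0.0, 0.97, -0.243, 0.0]
force: [-0.3, 0.4, -2.8]
opening: 30.0
grasp_force: 82.1
```

>>> jog_arm(
  series=[
    [[0,0,0.0007,0],[0,0,0,0],[0,0,0,0],[0,0,0,0]],
  ],
)

```text
time_s: 50.3
eef_pos: [508.2, -46.7, 56.1]
tcp_rot: [-0.0, 0.97, -0.243, 0.0]
force: [-2.3, 0.4, 5.8]
opening: 29.9
grasp_force: 83.3
```

Seated. I release and lift clear, then check before handing in.

>>> jog_arm(
  series=[
    [[0,0,0,0],[0,0,0,0],[0,0,0,0],[0,0,0,0]],
  ],
  fingers=0.1,
)

```text
time_s: 50.63
eef_pos: [508.4, -46.7, 55.3]
tcp_rot: [-0.0, 0.97, -0.243, 0.0]
force: [0.4, -0.4, -0.3]
opening: 46.9
grasp_force: 0.0
```

>>> jog_arm(
  series=[
    [[0,0,-0.01,0],[0,0,-0.03,0],[0,0,-0.04,0],[-0.03,0,-0.04,0],[-0.03,0,-0.02,0],[0,0,0,0],[0,0,0,0],[0,0,0,0]],
  ],
)

```text
time_s: 51.3
eef_pos: [460.2, -20.9, 189.1]
tcp_rot: [-0.0, 0.97, -0.243, 0.001]
force: [-0.2, -0.2, -0.7]
opening: 46.8
grasp_force: 0.0
```

Run:
```python
from h import *
f=grab_frame("wrist"); save(f,"w21.png"); g=f["image"].astype(int); go(507,-46,150)
rect(f,(505.2,-45.8),75,None,(10,6,6))
t=grab_frame("top")
for n in "round_weight bar_weight caul chisel glue_bottle".split(): print(n,boxes_of("top",n)[:1])
P=pix(f,(556.3,52.2,20)); print("ring/disc",P,ext(f,(556.3,52.2),33,40))
```

```text
t=51.35 tcp [460.1 -21.1 188.5] ydir -118.1 q7 -2.03 open 47.0 F [-0.   1.4 -0.9] tiltz [ 0.001 -0.    -1.   ]
 yaw total 0.0000  shift total ['0.0530', '-0.0002', '0.0385']  rows>=2 +turn 0
seed 261 129 [ 62.56 128.32 126.88]
bbox [ 243   65   35  120 3945]
rect c=(506.3,-45.8) 107.1 x 31.1 long axis 152.1
round_weight [{'point': [552.7, 65.8, 42.5], 'conf': 0.68}]
bar_weight []
caul []
chisel [{'point': [827.2, -3.5, 19.4], 'conf': 0.67}]
glue_bottle [{'point': [558.1, 104.4, 15.6], 'conf': 0.74}]
ring/disc [161.56501835 124.98288709] (np.float64(122.9585906325352), np.float64(186.90894076067102), np.float64(93.26605347590973), np.float64(157.99364143831355))
```

```bash
python3 -c "
from cell import job_done
print(job_done())"
```

```text
the job is handed in; nothing more can be done
None
```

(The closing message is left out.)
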